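Put away glaze test tiles and kiln bats

ROBOT

A 7-joint arm with a two-finger parallel gripper is mounted at the origin on the work surface. World frame = base frame: x ahead of the robot, y to its left, z up, the work surface at z = 0. Lengths are in m, angles in rad, forces in N, time in s.
With the tool pointing down it reaches from about 0.4 to 0.875 m from the base axis. Payload 6.5 kg.
Tool frame: the origin (TCP) lies between the finger pads; the fingertips stand 22 mm ahead of it and the grasp point (between the pads) lies 3 mm ahead of it; z points along the fingers, y is the line along which they close (so a half turn about z gives the same grasp; the last joint's range is limited). The gripper opens to 88 mm and grips with 3 to 60 N. Pads are 18 mm wide; open, the fingers measure 123 mm over their backs; the gripper's body (75 mm by 187 mm) begins 45 mm behind the grasp point.
Start: joints at [1.067, 0.536, -0.004, 1.538, 0.003, 1.067, -0.071], TCP at [0.276, -0.589, 0.261] pointing down, gripper open.
Joint ranges: [-2.7, 2.7], [-0.37, 2.16], [-1.27, 1.26], [0.24, 2.4], [-1.31, 4.45], [0.19, 1.91], [-2.76, 2.76]. Speed limits (rad/s): [2.39, 2.39, 3.14, 3.14, 3.14, 3.14, 3.14].

INTERFACE

Orientations are given as a unit quaternion [w, x, y, z].
In Python, from bench import status, snapshot, get_calibration, r gives the robot as it stands. The module is installed in compiled form; this text tells all that it offers.
- The arm moves only by the tool move_arm, never from a script. Its argument "deltas" is a list of rows, each an object of numbers: "ax", "ay", "az": the turn, a rotation vector about the world's x, y, z in rad; "dx", "dy", "dz": the shift along the world's x, y, z in m; "jaw": the closure, from 0 (fully open) to 1 (shut). A call has 1 to 12 rows; each row shifts and turns the commanded pose from where the row before left it; what a row does not reach is not made up. A row lasts 1/8 s, in which the tool goes at most 62.5 mm and 10.7 degrees, less where a joint would pass 70% of its speed; a pose out of reach is approached as far as the arm can. A call is refused whole if a number of a shift passes 0.0625 or a number of a turn 0.188, either way. A call with a gripper value outside its range is refused whole. The fingers move at their own pace and stop on an object; "force" is the grip in N (left out, the last holds). Time passes only in rows, so rows that do not move let the fingers close. It gives the time, the measured TCP pose, the force, the opening and the grip force at its end, in the units of the state.
- status.state(): the state, without advancing time (a new reading comes with each control period).
- snapshot(name): name is "scene" or "top"; returns the picture (400x640x3 uint8, red, green, blue); there is no depth.
- get_calibration(name): a dict with "fx", "fy", "cx", "cy" (pixels), "R" (3x3) and "t" (3): a world point X has camera coordinates R X + t. Camera axes: x right, y down, z forward; pixel columns grow to the right and rows downward; lengths in m; the calibration is good to about 2 mm. A picture is of the moment at which its call begins. get_calibration takes no time and is no camera call.
- r.close_job(): hands the job in; it is judged then, once.
The state is a dict: "clock": time; "qpos": joint angles; "joint_velocities": joint speeds; "effort": joint torques, N m; "eef_pos": TCP position; "tcp_rot": TCP orientation; "contact_force": force on the tool from outside, world axes, zero at the start; "wrist_torque": the same for the moment, N m; "grip_width": finger opening in m; "grasp_force": force on a finger pad.
Only numpy, scipy, OpenCV 4.12 (cv2) and the standard library are available. Lean on these libraries where they do the work, as an engineer would, in place of code of your own. Each camera call takes 0.05 s, during which the arm holds its last target. There are 200 camera calls.

TASK

Clear the bench after a glaze test firing. Hang each test tile standing in the grooved setter by its hole on the peg of the sample-board panel banded in its own colour, and stack all the small kiln bats lying about into one square, flush-edged pile on the dark steel stand, centred on it with the long sides along the stand's long side. Do not let a tile fall over, and leave the pot, the jar and the bowl alone.

Things in the scene. Friction and masses are not known exactly. Their poses are not given: they have to be found in the camera images.
- tile_green (a point): Centre of the celadon green glaze test tile, a flat fired-clay plate 50 mm wide (its y) x 9 mm thick (its x) x 105 mm tall (its z, up), about 90 g, with an unglazed buff band along its foot. It starts upright in a groove of the setter, its foot 8 mm above the bench. Both faces are alike. May be absent.
- hole_green (a point): Centre of the round 20 mm hole through the celadon green tile, 34.5 mm above the tile's centre (18 mm below its top edge), running along the tile's x. May be absent.
- peg_green (a point): Midpoint of the peg on the white sample-board panel with celadon green bands at foot and top. The peg, a steel rod 8 mm thick and 60 mm long, juts from the panel along -x of this frame, rising 8 degrees towards its free end; this point is 154 mm above the bench. Panel 70 mm wide, its top 162 mm up; panels 95 mm apart, in any order. The space under the peg is clear but for a 12 mm high foot.
- tile_blue (a point): Centre of the cobalt blue glaze test tile, a flat fired-clay plate 50 mm wide (its y) x 9 mm thick (its x) x 105 mm tall (its z, up), about 90 g, with an unglazed buff band along its foot. It starts upright in a groove of the setter, its foot 8 mm above the bench. Both faces are alike. May be absent.
- hole_blue (a point): Centre of the round 20 mm hole through the cobalt blue tile, 34.5 mm above the tile's centre (18 mm below its top edge), running along the tile's x. May be absent.
- peg_blue (a point): Midpoint of the peg on the white sample-board panel with cobalt blue bands at foot and top. The peg, a steel rod 8 mm thick and 60 mm long, juts from the panel along -x of this frame, rising 8 degrees towards its free end; this point is 154 mm above the bench. Panel 70 mm wide, its top 162 mm up; panels 95 mm apart, in any order. The space under the peg is clear but for a 12 mm high foot.
- tile_red (a point): Centre of the iron red glaze test tile, a flat fired-clay plate 50 mm wide (its y) x 9 mm thick (its x) x 105 mm tall (its z, up), about 90 g, with an unglazed buff band along its foot. It starts upright in a groove of the setter, its foot 8 mm above the bench. Both faces are alike. May be absent.
- hole_red (a point): Centre of the round 20 mm hole through the iron red tile, 34.5 mm above the tile's centre (18 mm below its top edge), running along the tile's x. May be absent.
- peg_red (a point): Midpoint of the peg on the white sample-board panel with iron red bands at foot and top. The peg, a steel rod 8 mm thick and 60 mm long, juts from the panel along -x of this frame, rising 8 degrees towards its free end; this point is 154 mm above the bench. Panel 70 mm wide, its top 162 mm up; panels 95 mm apart, in any order. The space under the peg is clear but for a 12 mm high foot.
- setter (a point): Centre of the top of the setter, a fixed buff refractory block 165 mm (x) x 80 mm (y) x 24 mm high with three grooves along its y at x = -55, 0 and 55 mm, each 11 mm wide and 16 mm deep, open at both ends.
- stand_top (a point): Centre of the top of the bat stand, a fixed dark steel block 82 mm (x) x 108 mm (y), its top 10 mm above the bench; x is its short side, y its long side.
- bat1 (a point): Centre of a small buff kiln bat, a plain flat slab 64 mm (x) x 90 mm (y) x 12 mm thick (z), about 140 g, starting flat on the bench. All bats are alike, and either face may lie up. May be absent.
- bat2 (a point): Centre of a small buff kiln bat, a plain flat slab 64 mm (x) x 90 mm (y) x 12 mm thick (z), about 140 g, starting flat on the bench. All bats are alike, and either face may lie up. May be absent.
- bat3 (a point): Centre of a small buff kiln bat, a plain flat slab 64 mm (x) x 90 mm (y) x 12 mm thick (z), about 140 g, starting flat on the bench. All bats are alike, and either face may lie up. May be absent.
- bat4 (a point): Centre of a small buff kiln bat, a plain flat slab 64 mm (x) x 90 mm (y) x 12 mm thick (z), about 140 g, starting flat on the bench. All bats are alike, and either face may lie up. May be absent.
- bat5 (a point): Centre of a small buff kiln bat, a plain flat slab 64 mm (x) x 90 mm (y) x 12 mm thick (z), about 140 g, starting flat on the bench. All bats are alike, and either face may lie up. May be absent.
- pot_mid (a point): Bystander: centre of a grey clay pot 72 mm across and 100 mm tall, standing on the bench.
- jar_mid (a point): Bystander: centre of an amber jar 60 mm across and 75 mm tall, standing on the bench.
- bowl_mid (a point): Bystander: centre of a blue bowl 90 mm across and 50 mm tall, standing on the bench.

How it is judged:
At the end, for the whole second after the job is handed in: Each tile present hangs on the peg of its colour (hole within 27 mm of the peg's midpoint along it, 12 mm sideways; tile within 0.4 rad of upright); each bat present lies flat in the pile, within 8 mm and 0.12 rad of the stand's centre and long direction (x of hole_green in the frame of peg_green between -0.027 and 0.027 m and y of hole_green in the frame of peg_green between -0.012 and 0.012 m and z of hole_green in the frame of peg_green between -0.018 and 0.005 m and angle between each of tile_green, tile_blue, tile_red's own z axis and vertical below 0.4 rad and x of hole_blue in the frame of peg_blue between -0.027 and 0.027 m and y of hole_blue in the frame of peg_blue between -0.012 and 0.012 m and z of hole_blue in the frame of peg_blue between -0.018 and 0.005 m and x of hole_red in the frame of peg_red between -0.027 and 0.027 m and y of hole_red in the frame of peg_red between -0.012 and 0.012 m and z of hole_red in the frame of peg_red between -0.018 and 0.005 m and horizontal distance between each of bat1, bat2, bat3, bat4, bat5 and stand_top below 0.008 m and angle between the x axis of each of bat1, bat2, bat3, bat4, bat5 and the x axis of stand_top, either way round below 0.12 rad and angle between the z axis of each of bat1, bat2, bat3, bat4, bat5 and the z axis of stand_top, either way round below 0.06 rad); the robot touches nothing.
It fails at once if a tile is tipped over (angle between any of tile_green, tile_blue, tile_red's own z axis and vertical above 1 rad).
It fails at once if a bystander is moved by more than 20 mm or tipped (distance of any of pot_mid, jar_mid, bowl_mid from where it was at the start of the episode above 0.02 m or angle between any of pot_mid, jar_mid, bowl_mid's own z axis and vertical above 0.5 rad).
Of tile_green_b, tile_blue_b, tile_red_b only 2 to 3 are there at a start; the rules pass over those that are not, and their reading is None.
Of bat1_b, bat2_b, bat3_b, bat4_b, bat5_b only 4 to 5 are there at a start; the rules pass over those that are not, and their reading is None.
At some moment in a run one of bat1_b, bat2_b, bat3_b, bat4_b, bat5_b may be knocked a few centimetres aside while the robot is not near it.
It also fails if it takes over 210 s, if anything falls off the work surface, if the arm or the gripper's body presses on something with over 40 N, if the wrist force passes 120 N, or if a joint passes its speed limit or range.

## Working session

There is one attempt and no reset: what is moved stays moved. The work goes in short steps, Python scripts to look and compute and a tool call to move; the robot and the scene stay as the last step left them, time stands still between calls to the robot, and variables do not carry over. Pictures are saved under pics/ and viewed, at most 14 in all, crops included, and the job is handed in when it is done.

Besides the shell and the picture viewer there is one more tool, called after ">>>" in YAML: its name, and indented under it one key for each argument. move_arm: Moves the arm, as the interface text tells. Its arguments: {"type":"object","properties":{"deltas":{"type":"array"},"force":{"type":"number"}},"required":["deltas"]}

```bash
mkdir -p pics; cat > h.py <<'E'
import numpy as np, cv2
from bench import status, snapshot, get_calibration, r
def px(name,u,v,z):
    c=get_calibration(name);R=np.array(c["R"]);t=np.array(c["t"])
    d=R.T@np.array([(u-c["cx"])/c["fx"],(v-c["cy"])/c["fy"],1]);o=-R.T@t
    return o+d*(z-o[2])/d[2]
def proj(name,X):
    c=get_calibration(name);p=np.array(c["R"])@np.array(X)+np.array(c["t"])
    return np.array([c["fx"]*p[0]/p[2]+c["cx"],c["fy"]*p[1]/p[2]+c["cy"]])
def save(name,fn,crop=None,s=1):
    im=snapshot(name)[:,:,::-1]
    if crop: a,b,c,d=crop; im=im[b:d,a:c]
    cv2.imwrite("pics/"+fn,cv2.resize(im,None,fx=s,fy=s,interpolation=cv2.INTER_CUBIC))
E
python3 - <<'E'
from h import *
save("top","top0.png",None,1.25);save("scene","sc0.png",None,1.25)
for n in("top","scene"):
    c=get_calibration(n);R=np.array(c["R"]);print(n,c["fx"],c["cx"],c["cy"],R.round(3).tolist(),(-R.T@np.array(c["t"])).round(3))
s=status.state();print(s["clock"],s["eef_pos"],s["tcp_rot"],s["grip_width"])
E
```

```text
top 456.0029348640532 318.85659076322526 200.1974206037287 [[-0.027, -1.0, 0.012], [-0.995, 0.026, -0.099], [0.099, -0.014, -0.995]] [ 0.488 -0.064  1.248]
scene 408.9070201356568 324.6291371482546 195.6517458144418 [[-0.886, 0.464, 0.012], [0.34, 0.665, -0.665], [-0.316, -0.585, -0.747]] [0.893 0.506 0.834]
0.1 [ 0.27532849 -0.58825328  0.25998271] [-7.13663710e-04  9.76129883e-01  2.17186298e-01 -2.32630491e-04] 0.08832171678567226
```

View pics/top0.png

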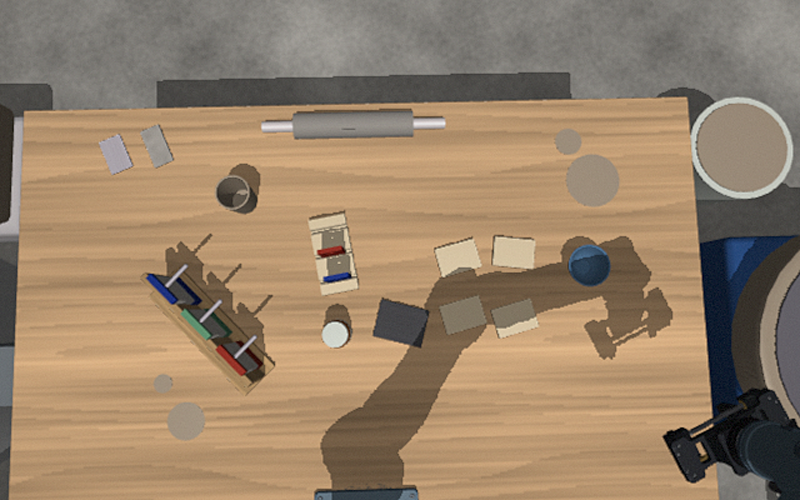

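View pics/sc0.png

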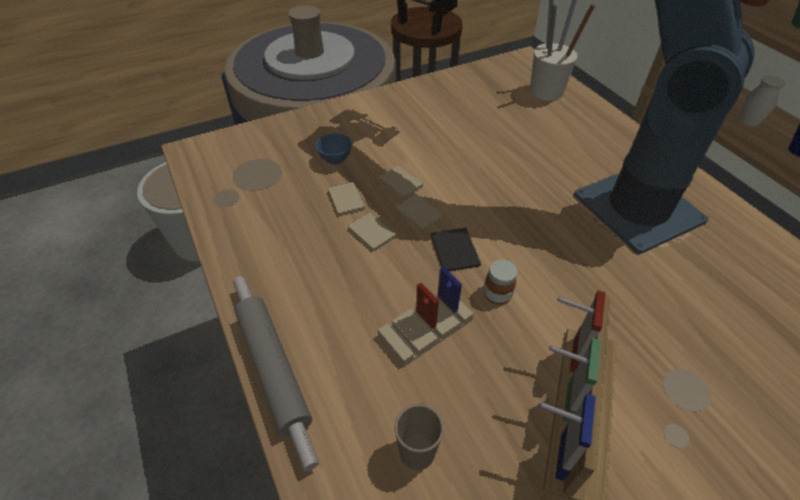

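Top view: red tile at (331,251) in the middle groove, blue at (337,277) in the near groove, and no green. There are four bats, at (458,257), (514,252), (462,314) and (515,318), and the stand is at (401,322). The panels run blue, green, red from upper left to lower right. I'll enlarge these areas next.

```bash
python3 - <<'E'
from h import *
save("top","bats.png",(290,170,450,280),5);save("top","set.png",(100,165,300,315),4)
E
```

```text
(no output)
```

View pics/bats.png

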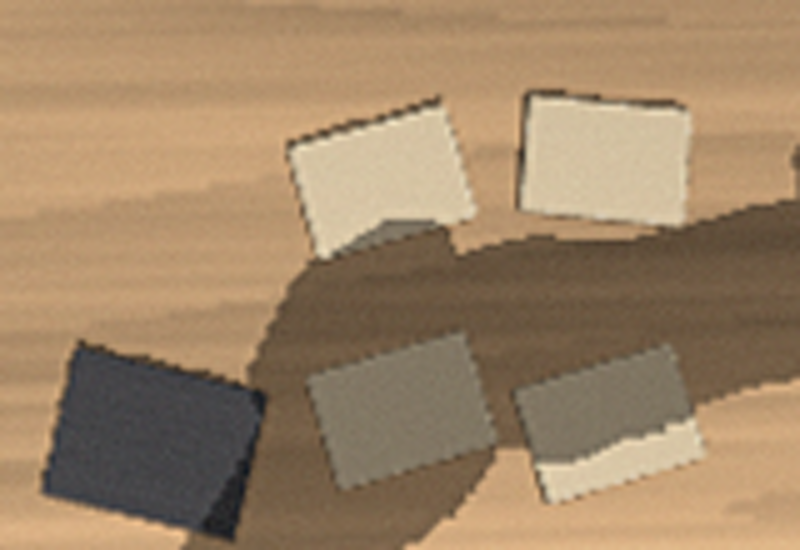

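View pics/set.png

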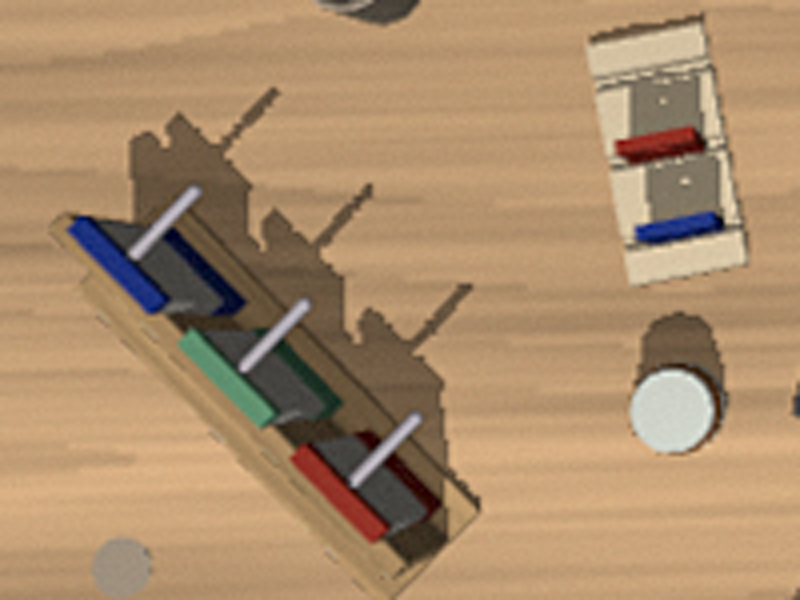

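The crops show clean corners for the four bats and the stand, the setter corners, the peg ends, and the tile top edges (red about (617,148)–(700,135), blue about (637,235)–(720,220) in set.png). I'll convert these to positions.

```bash
cat > m.py <<'E'
from h import *
def rect(pts,z,x0,y0,s,cam="top"):
    P=np.array([px(cam,x0+(a+.5)/s-.5,y0+(b+.5)/s-.5,z)[:2] for a,b in pts])
    e=[P[(i+1)%4]-P[i] for i in range(4)];L=[np.linalg.norm(v) for v in e]
    a=e[0]-e[2];b=e[1]-e[3]
    if np.linalg.norm(a)<np.linalg.norm(b):a,b=b,a
    th=np.arctan2(a[1],a[0]);th2=np.arctan2(b[1],b[0])
    w=lambda t:(t+np.pi/2)%np.pi-np.pi/2   # +-90
    dl=w(th-np.pi/2); ds=w(th2)
    return P.mean(0).round(4),"yaw",round(dl,3),round(ds,3),np.round(L,4)
E
python3 - <<'E'
from m import *
for n,z,p in [("A",.012,[(288,147),(440,103),(476,216),(320,260)]),("B",.012,[(526,97),(688,107),(684,226),(521,210)]),("C",.012,[(308,378),(463,333),(496,443),(346,490)]),("D",.012,[(516,390),(672,345),(706,452),(549,503)]),("stand",.010,[(80,344),(265,397),(233,541),(42,491)])]:
    print(n,*rect(p,z,290,170,5))
print("setter",*rect([(588,42),(706,22),(747,262),(630,285)],.024,100,165,4))
q=lambda a,b,z:px("top",100+(a+.5)/4-.5,165+(b+.5)/4-.5,z)
for n,t,b in [("blue",(195,190),(135,257)),("green",(304,303),(244,370)),("red",(416,418),(356,484))]:
    T=q(*t,.158);B=q(*b,.150);print(n,T.round(4),B.round(4),((T+B)/2).round(4),np.linalg.norm(T-B).round(4),np.arctan2(*(B-T)[[1,0]]).round(3))
for n,p in [("bluebar",[(70,222),(155,312)]),("greenbar",[(182,335),(265,425)]),("redbar",[(295,452),(378,541)])]:
    a,b=[q(*x,.162) for x in p];print(n,a.round(4),b.round(4),np.linalg.norm(a-b),np.arctan2(*(a-b)[[1,0]]))
for n,p in [("red",[(617,146),(700,134)]),("blue",[(636,234),(719,219)])]:
    a,b=[q(*x,.113) for x in p];print(n,a.round(4),b.round(4),((a+b)/2).round(4),np.linalg.norm(a-b))
im=snapshot("top")[:,:,::-1];cr=im[190:240,248:288]
im2=snapshot("scene")[:,:,::-1][205:300,300:420]
a=cv2.resize(cr,None,fx=10,fy=10,interpolation=cv2.INTER_CUBIC)
cv2.imwrite("pics/t.png",a);print(a.shape)
E
```

```text
A [ 0.5926 -0.2086] yaw 0.252 0.255 [0.0868 0.0647 0.0885 0.0639]
B [ 0.6012 -0.3313] yaw -0.106 -0.086 [0.089  0.0654 0.0892 0.0621]
C [ 0.4681 -0.216 ] yaw 0.263 0.275 [0.0876 0.0615 0.0849 0.0632]
D [ 0.4589 -0.3279] yaw 0.266 0.253 [0.0885 0.06   0.0896 0.0627]
stand [ 0.4545 -0.0816] yaw -0.293 -0.265 [0.104  0.0789 0.106  0.0813]
setter [0.6074 0.0601] yaw -1.417 -1.414 [0.0809 0.1651 0.0795 0.1669]
blue [0.5788 0.3284 0.158 ] [0.5402 0.3666 0.15  ] [0.5595 0.3475 0.154 ] 0.0549 2.361
green [0.5099 0.2634 0.158 ] [0.4713 0.3012 0.15  ] [0.4906 0.2823 0.154 ] 0.0546 2.367
red [0.4405 0.1972 0.158 ] [0.4024 0.2346 0.15  ] [0.4215 0.2159 0.154 ] 0.054 2.365
bluebar [0.5614 0.4005 0.162 ] [0.5069 0.3497 0.162 ] 0.07451431171806884 0.7501508829904626
greenbar [0.4929 0.3337 0.162 ] [0.439  0.2847 0.162 ] 0.07288579506725704 0.7385841850443754
redbar [0.4229 0.267  0.162 ] [0.3702 0.2185 0.162 ] 0.07164170170630622 0.7438526680539677
red [0.6033 0.0826 0.113 ] [0.6095 0.0307 0.113 ] [0.6064 0.0567 0.113 ] 0.05224753407711527
blue [0.548  0.0715 0.113 ] [0.556  0.0198 0.113 ] [0.552  0.0457 0.113 ] 0.05229447228136041
(500, 400, 3)
```

View pics/t.png

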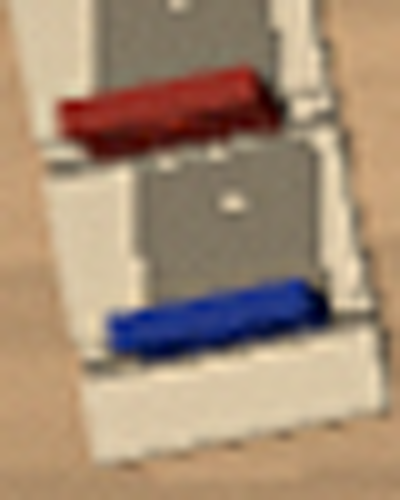

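Every size matches what was given: bats about 88×63 mm, setter 165×80, pegs 95 mm apart, tiles 52 mm wide. The plan is to grip each tile across its width from above, at hole height. Red goes first, so I'm travelling over to it now.

>>> move_arm:
  deltas:
    - {"dx": 0.0207, "dy": 0.0403, "az": 0.1786, "jaw": 0}
    - {"dx": 0.0207, "dy": 0.0403, "az": 0.1786, "jaw": 0}
    - {"dx": 0.0207, "dy": 0.0403, "az": 0.1786, "jaw": 0}
    - {"dx": 0.0207, "dy": 0.0403, "az": 0.1786, "jaw": 0}
    - {"dx": 0.0207, "dy": 0.0403, "az": 0.1786, "jaw": 0}
    - {"dx": 0.0207, "dy": 0.0403, "az": 0.1786, "jaw": 0}
    - {"dx": 0.0207, "dy": 0.0403, "az": 0.1786, "jaw": 0}
    - {"dx": 0.0207, "dy": 0.0403, "az": 0.1786, "jaw": 0}
    - {"dx": 0.0207, "dy": 0.0403, "az": 0.1786, "jaw": 0}
    - {"dx": 0.0207, "dy": 0.0403, "az": 0.1786, "jaw": 0}
    - {"dx": 0.0207, "dy": 0.0403, "az": 0.1786, "jaw": 0}
    - {"dx": 0.0207, "dy": 0.0403, "az": 0.1786, "jaw": 0}
  force: 20

```text
invalid input
```

>>> move_arm:
  deltas:
    - {"dx": 0.0207, "dy": 0.0403, "az": 0.1786, "jaw": 0}
    - {"dx": 0.0207, "dy": 0.0403, "az": 0.1786, "jaw": 0}
    - {"dx": 0.0207, "dy": 0.0403, "az": 0.1786, "jaw": 0}
    - {"dx": 0.0207, "dy": 0.0403, "az": 0.1786, "jaw": 0}
    - {"dx": 0, "jaw": 0}
    - {"dx": 0, "jaw": 0}

```text
invalid input
```

```bash
cat >> h.py <<'E'
def go(x,y,z,psi,n=None):
    "print delta to a tool-down pose; psi = yaw of tool x"
    from scipy.spatial.transform import Rotation as Ro
    s=status.state();q=s["tcp_rot"];R=Ro.from_quat([q[1],q[2],q[3],q[0]])
    T=Ro.from_matrix(np.array([[np.cos(psi),np.sin(psi),0],[np.sin(psi),-np.cos(psi),0],[0,0,-1]]))
    v=(T*R.inv()).as_rotvec();d=np.array([x,y,z])-s["eef_pos"]
    print("t",round(s["clock"],2),"d",d.round(4),"rot",v.round(4),"w",round(s["grip_width"],4),"q",np.round(s["qpos"],2),"F",np.round(s["contact_force"],1))
    if n: print("per row",(d/n).round(4),(v/n).round(4))
E
python3 -c "
from h import *
go(.607,.057,.093,3.296)"
```

```text
t 0.3 d [ 0.3315  0.6455 -0.1674] rot [ 3.0000e-04 -7.0000e-04  2.8582e+00] w 0.0883 q [ 1.07  0.54 -0.    1.54  0.    1.07 -0.07] F [ 0.4 -0.   0.4]
```

>>> move_arm:
  deltas:
    - {"ax": 0, "ay": 0, "az": 0.1786, "dx": 0.0207, "dy": 0.0403, "dz": 0, "jaw": 0}
    - {"ax": 0, "ay": 0, "az": 0.1786, "dx": 0.0207, "dy": 0.0403, "dz": 0, "jaw": 0}
    - {"ax": 0, "ay": 0, "az": 0.1786, "dx": 0.0207, "dy": 0.0403, "dz": 0, "jaw": 0}
    - {"ax": 0, "ay": 0, "az": 0.1786, "dx": 0.0207, "dy": 0.0403, "dz": 0, "jaw": 0}
  force: 20

```text
clock: 0.8
eef_pos: [0.3589, -0.4262, 0.2608]
tcp_rot: [0.0, 0.837, 0.547, -0.0]
contact_force: [0.4, -0.3, -0.7]
grip_width: 0.088
grasp_force: 0.0
```

Every key is required in each row. It tracks well, so I'll continue.

>>> move_arm:
  deltas:
    - {"ax": 0, "ay": 0, "az": 0.1786, "dx": 0.0207, "dy": 0.0403, "dz": 0, "jaw": 0}
    - {"ax": 0, "ay": 0, "az": 0.1786, "dx": 0.0207, "dy": 0.0403, "dz": 0, "jaw": 0}
    - {"ax": 0, "ay": 0, "az": 0.1786, "dx": 0.0207, "dy": 0.0403, "dz": 0, "jaw": 0}
    - {"ax": 0, "ay": 0, "az": 0.1786, "dx": 0.0207, "dy": 0.0403, "dz": 0, "jaw": 0}
    - {"ax": 0, "ay": 0, "az": 0.1786, "dx": 0.0207, "dy": 0.0403, "dz": 0, "jaw": 0}
    - {"ax": 0, "ay": 0, "az": 0.1786, "dx": 0.0207, "dy": 0.0403, "dz": 0, "jaw": 0}
    - {"ax": 0, "ay": 0, "az": 0.1786, "dx": 0.0207, "dy": 0.0403, "dz": 0, "jaw": 0}
    - {"ax": 0, "ay": 0, "az": 0.1786, "dx": 0.0207, "dy": 0.0403, "dz": 0, "jaw": 0}
    - {"ax": 0, "ay": 0, "az": 0.1786, "dx": 0.0207, "dy": 0.0403, "dz": 0, "jaw": 0}
    - {"ax": 0, "ay": 0, "az": 0.1786, "dx": 0.0207, "dy": 0.0403, "dz": 0, "jaw": 0}
    - {"ax": 0, "ay": 0, "az": 0.1786, "dx": 0.0207, "dy": 0.0403, "dz": 0, "jaw": 0}
    - {"ax": 0, "ay": 0, "az": 0.1786, "dx": 0.0207, "dy": 0.0403, "dz": 0, "jaw": 0}

```text
clock: 2.3
eef_pos: [0.6074, 0.0571, 0.2607]
tcp_rot: [0.0, -0.079, 0.997, -0.0]
contact_force: [0.2, -0.5, -1.5]
grip_width: 0.0882
grasp_force: 0.0
```

```bash
python3 -c "
from h import *
go(.607,.057,.093,3.296)
save('scene','s1.png',(270,180,470,330),4)"
```

```text
t 2.3 d [-4.000e-04 -1.000e-04 -1.677e-01] rot [ 0.0003  0.0001 -0.0046] w 0.0882 q [ 0.37  0.59 -0.77  1.62  0.45  1.12  1.21] F [ 0.2 -0.5 -1.5]
```

View pics/s1.png

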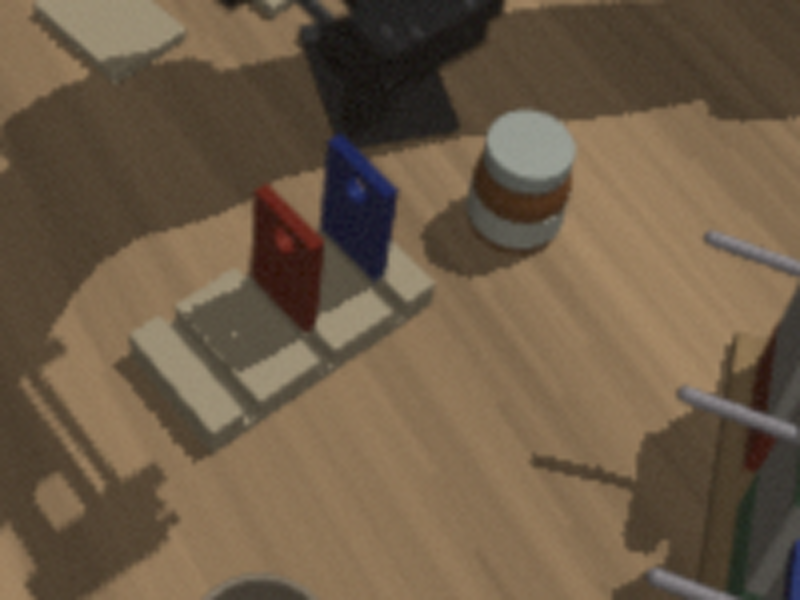

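Cross-checks agree: red and blue stand in their grooves (red top edge from (263,190) to (320,245) in this crop), and the gripper is clear above. Next I descend and close.

>>> move_arm:
  deltas:
    - {"ax": 0, "ay": 0, "az": 0, "dx": 0, "dy": 0, "dz": -0.042, "jaw": 0}
    - {"ax": 0, "ay": 0, "az": 0, "dx": 0, "dy": 0, "dz": -0.042, "jaw": 0}
    - {"ax": 0, "ay": 0, "az": 0, "dx": 0, "dy": 0, "dz": -0.042, "jaw": 0}
    - {"ax": 0, "ay": 0, "az": 0, "dx": 0, "dy": 0, "dz": -0.0417, "jaw": 0}
    - {"ax": 0, "ay": 0, "az": 0, "dx": 0, "dy": 0, "dz": 0, "jaw": 0.3}
    - {"ax": 0, "ay": 0, "az": 0, "dx": 0, "dy": 0, "dz": 0, "jaw": 0.38}
    - {"ax": 0, "ay": 0, "az": 0, "dx": 0, "dy": 0, "dz": 0, "jaw": 0.42}
    - {"ax": 0, "ay": 0, "az": 0, "dx": 0, "dy": 0, "dz": 0, "jaw": 0.5}
    - {"ax": 0, "ay": 0, "az": 0, "dx": 0, "dy": 0, "dz": 0, "jaw": 0.6}
    - {"ax": 0, "ay": 0, "az": 0, "dx": 0, "dy": 0, "dz": 0, "jaw": 0.6}
    - {"ax": 0, "ay": 0, "az": 0, "dx": 0, "dy": 0, "dz": 0, "jaw": 0.6}

```text
clock: 3.72
eef_pos: [0.6077, 0.0563, 0.0942]
tcp_rot: [0.001, -0.077, 0.997, -0.0]
contact_force: [0.3, -0.4, 6.6]
grip_width: 0.0498
grasp_force: 20.1
```

```bash
python3 -c "
from h import *
go(.607,.057,.093,3.296)
f=lambda a,b,z:px('scene',270+(a+.5)/4-.5,180+(b+.5)/4-.5,z).round(4)
print(f(263,190,.113),f(320,245,.113),f(285,241,.095))
print(f(335,140,.113),f(395,190,.113))
import numpy as np
for a,b in [((708,238),(0,0)),((683,393),(0,0)),((655,577),(0,0))]: print('tip',f(*a,.158))"
```

```text
t 3.73 d [-0.0007  0.0007 -0.0012] rot [-0.0001  0.0021  0.0006] w 0.0498 q [ 0.29  0.79 -0.65  1.72  0.61  0.84  1.08] F [ 0.3 -0.4  6.6]
[0.6099 0.0355 0.113 ] [0.6004 0.082  0.113 ] [0.6089 0.0602 0.095 ]
[0.5565 0.0229 0.113 ] [0.5449 0.0688 0.113 ]
tip [0.4412 0.1947 0.158 ]
tip [0.5089 0.2602 0.158 ]
tip [0.5771 0.327  0.158 ]
```

Red is gripped (49.8 mm). Next I lift it, carry it to the approach point in front of the red peg and turn it by -0.95 rad.

>>> move_arm:
  deltas:
    - {"ax": 0, "ay": 0, "az": 0, "dx": 0, "dy": 0, "dz": 0.03, "jaw": 0.6}
    - {"ax": 0, "ay": 0, "az": 0, "dx": 0, "dy": 0, "dz": 0.04, "jaw": 0.6}
    - {"ax": 0, "ay": 0, "az": 0, "dx": 0, "dy": 0, "dz": 0.04, "jaw": 0.6}
    - {"ax": 0, "ay": 0, "az": 0, "dx": 0, "dy": 0, "dz": 0.04, "jaw": 0.6}
    - {"ax": 0, "ay": 0, "az": -0.1585, "dx": -0.0225, "dy": 0.0177, "dz": 0.003, "jaw": 0.6}
    - {"ax": 0, "ay": 0, "az": -0.1585, "dx": -0.0225, "dy": 0.0177, "dz": 0.003, "jaw": 0.6}
    - {"ax": 0, "ay": 0, "az": -0.1585, "dx": -0.0225, "dy": 0.0177, "dz": 0.003, "jaw": 0.6}
    - {"ax": 0, "ay": 0, "az": -0.1585, "dx": -0.0225, "dy": 0.0177, "dz": 0.003, "jaw": 0.6}
    - {"ax": 0, "ay": 0, "az": -0.1585, "dx": -0.0225, "dy": 0.0177, "dz": 0.003, "jaw": 0.6}
    - {"ax": 0, "ay": 0, "az": -0.1585, "dx": -0.0225, "dy": 0.0177, "dz": 0.003, "jaw": 0.6}
    - {"ax": 0, "ay": 0, "az": 0, "dx": 0, "dy": 0, "dz": 0, "jaw": 0.6}

```text
clock: 5.1
eef_pos: [0.4702, 0.1638, 0.2614]
tcp_rot: [0.0, 0.386, 0.922, -0.0]
contact_force: [-0.2, -0.3, 0.1]
grip_width: 0.0498
grasp_force: 20.1
```

```bash
python3 -c "
from h import *
go(.4734,.1627,.156,2.345)"
```

```text
t 5.1 d [ 0.0032 -0.0011 -0.1054] rot [ 0.0004  0.0002 -0.003 ] w 0.0498 q [ 0.11  0.35 -0.65  1.9   0.25  0.97  0.12] F [-0.2 -0.3  0.1]
```

>>> move_arm:
  deltas:
    - {"ax": 0, "ay": 0, "az": 0, "dx": 0.003, "dy": -0.001, "dz": -0.035, "jaw": 0.6}
    - {"ax": 0, "ay": 0, "az": 0, "dx": 0, "dy": 0, "dz": -0.035, "jaw": 0.6}
    - {"ax": 0, "ay": 0, "az": 0, "dx": 0, "dy": 0, "dz": -0.035, "jaw": 0.6}
    - {"ax": 0, "ay": 0, "az": 0, "dx": 0, "dy": 0, "dz": 0, "jaw": 0.6}

```text
clock: 5.6
eef_pos: [0.4736, 0.1599, 0.154]
tcp_rot: [-0.002, 0.388, 0.922, -0.002]
contact_force: [-0.3, 0.5, -0.9]
grip_width: 0.0499
grasp_force: 20.1
```

```bash
python3 -c "
from h import *
go(.4734,.1627,.156,2.345)
save('scene','s2.png',(400,180,540,285),5)"
```

```text
t 5.6 d [-0.0002  0.0028  0.002 ] rot [ 0.0018 -0.0048 -0.0004] w 0.0499 q [ 0.04  0.51 -0.58  1.98  0.39  0.76  0.01] F [-0.3  0.5 -0.9]
```

View pics/s2.png

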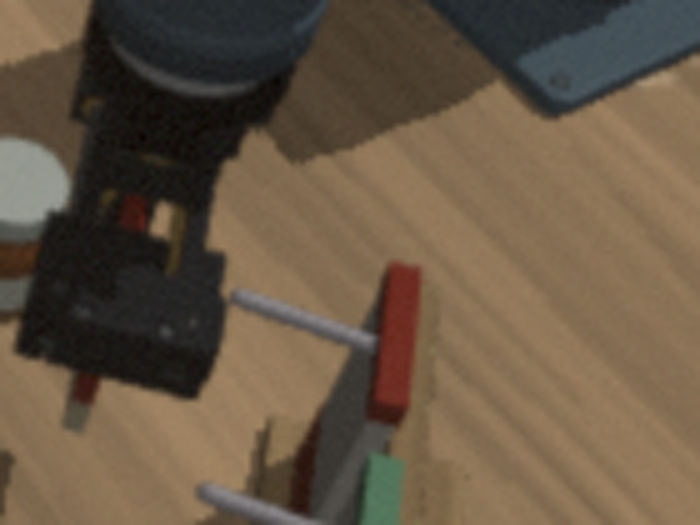

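The gripper holds the tile in front of the red peg, with the peg tip at (235,297) in the crop. The tool's yaw is aligned, so I remove the small lateral error and slide the tile on slowly.

>>> move_arm:
  deltas:
    - {"ax": 0, "ay": 0.0, "az": 0, "dx": 0, "dy": 0.0028, "dz": 0.001, "jaw": 0.6}
    - {"ax": 0, "ay": 0, "az": 0, "dx": 0, "dy": 0, "dz": 0, "jaw": 0.6}
    - {"ax": 0, "ay": 0, "az": 0, "dx": -0.009, "dy": 0.0092, "dz": 0, "jaw": 0.6}
    - {"ax": 0, "ay": 0, "az": 0, "dx": -0.009, "dy": 0.0092, "dz": 0, "jaw": 0.6}
    - {"ax": 0, "ay": 0, "az": 0, "dx": -0.009, "dy": 0.0092, "dz": 0, "jaw": 0.6}
    - {"ax": 0, "ay": 0, "az": 0, "dx": -0.009, "dy": 0.0092, "dz": 0, "jaw": 0.6}
    - {"ax": 0, "ay": 0, "az": 0, "dx": 0, "dy": 0, "dz": 0, "jaw": 0.6}

```text
clock: 6.52
eef_pos: [0.4378, 0.202, 0.1571]
tcp_rot: [-0.0, 0.387, 0.922, 0.0]
contact_force: [-0.1, -0.1, -1.4]
grip_width: 0.0497
grasp_force: 20.1
```

```bash
python3 -c "
from h import *
go(.419,.2185,.1545,2.345)"
```

```text
t 6.53 d [-0.0188  0.0165 -0.0026] rot [-0.0002 -0.0002 -0.0017] w 0.0497 q [-0.04  0.48 -0.59  2.03  0.39  0.75 -0.1 ] F [-0.1 -0.1 -1.4]
```

>>> move_arm:
  deltas:
    - {"ax": 0, "ay": 0, "az": 0, "dx": -0.007, "dy": 0.0055, "dz": -0.001, "jaw": 0.6}
    - {"ax": 0, "ay": 0, "az": 0, "dx": -0.006, "dy": 0.0055, "dz": -0.001, "jaw": 0.6}
    - {"ax": 0, "ay": 0, "az": 0, "dx": -0.006, "dy": 0.0055, "dz": -0.001, "jaw": 0.6}
    - {"ax": 0, "ay": 0, "az": 0, "dx": 0, "dy": 0, "dz": 0, "jaw": 0.6}

```text
clock: 7.02
eef_pos: [0.4191, 0.2179, 0.1539]
tcp_rot: [-0.0, 0.388, 0.922, -0.0]
contact_force: [-0.4, -0.4, -0.8]
grip_width: 0.0499
grasp_force: 20.1
```

```bash
python3 -c "
from h import *
go(.419,.2185,.1545,2.345)
save('scene','s3.png',(400,180,540,285),5)"
```

```text
t 7.03 d [-0.0001  0.0006  0.0006] rot [ 0.     -0.0003 -0.0007] w 0.0499 q [-0.09  0.47 -0.6   2.05  0.39  0.73 -0.16] F [-0.4 -0.4 -0.8]
```

View pics/s3.png

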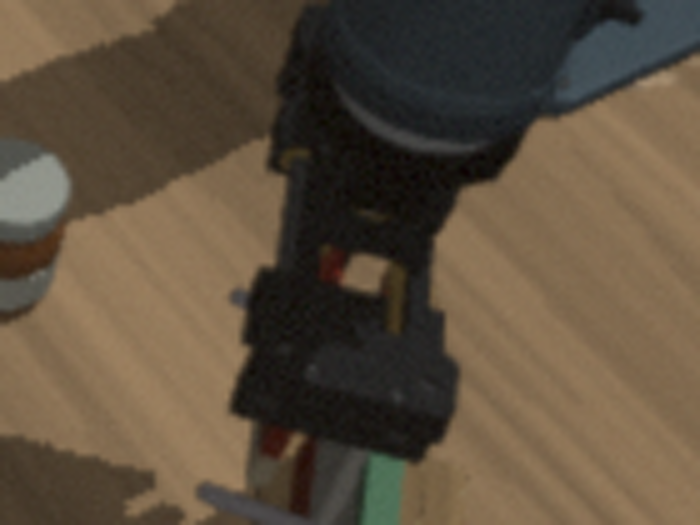

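The peg tip at (237,298) now sticks out beyond the gripper and contact is about 0 N, so it is threaded. I lower the tile until it rests and check the force before opening.

>>> move_arm:
  deltas:
    - {"ax": 0, "ay": 0, "az": 0, "dx": 0, "dy": 0.0, "dz": -0.003, "jaw": 0.6}
    - {"ax": 0, "ay": 0, "az": 0, "dx": 0, "dy": 0, "dz": -0.003, "jaw": 0.6}
    - {"ax": 0, "ay": 0, "az": 0, "dx": 0, "dy": 0, "dz": 0, "jaw": 0.6}

```text
clock: 7.45
eef_pos: [0.4197, 0.2172, 0.1477]
tcp_rot: [-0.0, 0.388, 0.922, -0.0]
contact_force: [-1.1, -0.1, -0.7]
grip_width: 0.0496
grasp_force: 20.1
```

>>> move_arm:
  deltas:
    - {"ax": 0, "ay": 0, "az": 0, "dx": 0, "dy": 0, "dz": -0.001, "jaw": 0.4}
    - {"ax": 0, "ay": 0, "az": 0, "dx": 0, "dy": 0, "dz": 0, "jaw": 0.3}
    - {"ax": 0, "ay": 0, "az": 0, "dx": 0, "dy": 0, "dz": 0, "jaw": 0.2}
    - {"ax": 0, "ay": 0, "az": 0, "dx": 0, "dy": 0, "dz": 0, "jaw": 0.2}
    - {"ax": 0, "ay": 0, "az": 0, "dx": 0, "dy": 0, "dz": 0.02, "jaw": 0.2}
    - {"ax": 0, "ay": 0, "az": 0, "dx": 0, "dy": 0, "dz": 0.04, "jaw": 0.2}
    - {"ax": 0, "ay": 0, "az": 0, "dx": 0, "dy": 0, "dz": 0.05, "jaw": 0.2}
    - {"ax": 0, "ay": 0, "az": 0.159, "dx": 0.0223, "dy": -0.0285, "dz": 0, "jaw": 0}
    - {"ax": 0, "ay": 0, "az": 0.159, "dx": 0.0223, "dy": -0.0285, "dz": 0, "jaw": 0}
    - {"ax": 0, "ay": 0, "az": 0.159, "dx": 0.0223, "dy": -0.0285, "dz": 0, "jaw": 0}
    - {"ax": 0, "ay": 0, "az": 0.159, "dx": 0.0223, "dy": -0.0285, "dz": 0, "jaw": 0}
    - {"ax": 0, "ay": 0, "az": 0.159, "dx": 0.0223, "dy": -0.0285, "dz": 0, "jaw": 0}

```text
clock: 8.95
eef_pos: [0.5319, 0.0739, 0.2571]
tcp_rot: [0.0, -0.002, 1.0, -0.0]
contact_force: [-0.0, -0.5, -0.2]
grip_width: 0.0882
grasp_force: 0.0
```

```bash
python3 -c "
from h import *
go(.5535,.046,.093,3.296)
save('scene','s4.png',(350,180,550,330),4)"
```

```text
t 8.95 d [ 0.0216 -0.0279 -0.1641] rot [0.     0.0002 0.1513] w 0.0882 q [ 0.37  0.45 -0.76  1.81  0.36  1.02  1.04] F [-0.  -0.5 -0.2]
```

View pics/s4.png

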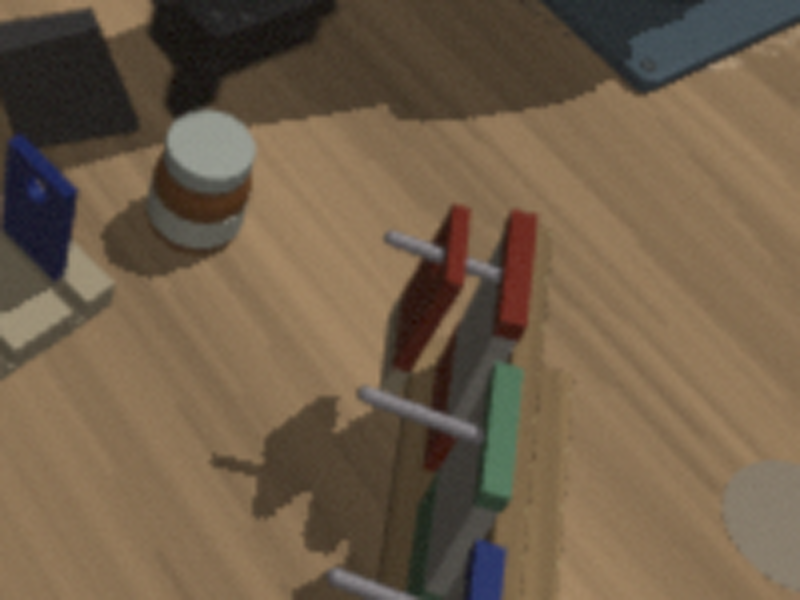

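The red tile hangs upright, mid-peg at (430,290). On to blue.

>>> move_arm:
  deltas:
    - {"ax": 0, "ay": 0, "az": 0.1513, "dx": 0.0216, "dy": -0.0279, "dz": 0, "jaw": 0}
    - {"ax": 0, "ay": 0, "az": 0, "dx": 0, "dy": 0, "dz": 0, "jaw": 0}
    - {"ax": 0, "ay": 0, "az": 0, "dx": 0, "dy": 0, "dz": -0.041, "jaw": 0}
    - {"ax": 0, "ay": 0, "az": 0, "dx": 0, "dy": 0, "dz": -0.041, "jaw": 0}
    - {"ax": 0, "ay": 0, "az": 0, "dx": 0, "dy": 0, "dz": -0.041, "jaw": 0}
    - {"ax": 0, "ay": 0, "az": 0, "dx": 0, "dy": 0, "dz": -0.041, "jaw": 0}
    - {"ax": 0, "ay": 0, "az": 0, "dx": 0, "dy": 0, "dz": 0, "jaw": 0.3}
    - {"ax": 0, "ay": 0, "az": 0, "dx": 0, "dy": 0, "dz": 0, "jaw": 0.38}
    - {"ax": 0, "ay": 0, "az": 0, "dx": 0, "dy": 0, "dz": 0, "jaw": 0.42}
    - {"ax": 0, "ay": 0, "az": 0, "dx": 0, "dy": 0, "dz": 0, "jaw": 0.6}
    - {"ax": 0, "ay": 0, "az": 0, "dx": 0, "dy": 0, "dz": 0, "jaw": 0.6}
    - {"ax": 0, "ay": 0, "az": 0, "dx": 0, "dy": 0, "dz": 0, "jaw": 0.6}

```text
clock: 10.5
eef_pos: [0.5539, 0.047, 0.0942]
tcp_rot: [0.001, -0.074, 0.997, -0.0]
contact_force: [-0.0, -1.4, 7.3]
grip_width: 0.0494
grasp_force: 20.0
```

>>> move_arm:
  deltas:
    - {"ax": 0, "ay": 0, "az": 0, "dx": 0, "dy": 0, "dz": 0.03, "jaw": 0.6}
    - {"ax": 0, "ay": 0, "az": 0, "dx": 0, "dy": 0, "dz": 0.04, "jaw": 0.6}
    - {"ax": 0, "ay": 0, "az": 0, "dx": 0, "dy": 0, "dz": 0.05, "jaw": 0.6}
    - {"ax": 0, "ay": 0, "az": 0, "dx": 0, "dy": 0, "dz": 0.05, "jaw": 0.6}
    - {"ax": 0, "ay": 0, "az": -0.1585, "dx": 0.0094, "dy": 0.0413, "dz": 0, "jaw": 0.6}
    - {"ax": 0, "ay": 0, "az": -0.1585, "dx": 0.0094, "dy": 0.0413, "dz": 0, "jaw": 0.6}
    - {"ax": 0, "ay": 0, "az": -0.1585, "dx": 0.0094, "dy": 0.0413, "dz": 0, "jaw": 0.6}
    - {"ax": 0, "ay": 0, "az": -0.1585, "dx": 0.0094, "dy": 0.0413, "dz": 0, "jaw": 0.6}
    - {"ax": 0, "ay": 0, "az": -0.1585, "dx": 0.0094, "dy": 0.0413, "dz": 0, "jaw": 0.6}
    - {"ax": 0, "ay": 0, "az": -0.1585, "dx": 0.0094, "dy": 0.0413, "dz": 0, "jaw": 0.6}
    - {"ax": 0, "ay": 0, "az": 0, "dx": 0, "dy": 0, "dz": 0, "jaw": 0.6}
    - {"ax": 0, "ay": 0, "az": 0, "dx": 0, "dy": 0, "dz": 0, "jaw": 0.6}

```text
clock: 12.0
eef_pos: [0.6091, 0.2939, 0.2626]
tcp_rot: [-0.0, 0.39, 0.921, -0.001]
contact_force: [0.5, -1.2, -1.4]
grip_width: 0.0499
grasp_force: 20.0
```

```bash
python3 -c "
from h import *
go(.610,.295,.157,2.345)"
```

```text
t 12.0 d [ 0.0009  0.0011 -0.1056] rot [ 0.0013 -0.0006  0.0044] w 0.0499 q [-0.17  0.64 -0.54  1.43  0.34  1.16  0.01] F [ 0.5 -1.2 -1.4]
```

>>> move_arm:
  deltas:
    - {"ax": 0, "ay": 0, "az": 0.004, "dx": 0.001, "dy": 0.001, "dz": -0.035, "jaw": 0.6}
    - {"ax": 0, "ay": 0, "az": 0, "dx": 0, "dy": 0, "dz": -0.035, "jaw": 0.6}
    - {"ax": 0, "ay": 0, "az": 0, "dx": 0, "dy": 0, "dz": -0.035, "jaw": 0.6}
    - {"ax": 0, "ay": 0, "az": 0, "dx": 0, "dy": 0, "dz": 0, "jaw": 0.6}
    - {"ax": 0, "ay": 0, "az": 0, "dx": 0, "dy": 0, "dz": 0, "jaw": 0.6}

```text
clock: 12.62
eef_pos: [0.6112, 0.2953, 0.1596]
tcp_rot: [0.001, 0.389, 0.921, 0.001]
contact_force: [0.2, 0.0, -0.7]
grip_width: 0.0503
grasp_force: 20.0
```

```bash
python3 -c "
from h import *
go(.5555,.3505,.155,2.345,8)"
```

```text
t 12.62 d [-0.0557  0.0552 -0.0046] rot [-0.0007  0.0016  0.0022] w 0.0503 q [-0.19  0.75 -0.5   1.51  0.41  0.99 -0.04] F [ 0.2  0.  -0.7]
per row [-0.007   0.0069 -0.0006] [-0.0001  0.0002  0.0003]
```

>>> move_arm:
  deltas:
    - {"ax": 0, "ay": 0, "az": 0, "dx": 0, "dy": 0, "dz": -0.0025, "jaw": 0.6}
    - {"ax": 0, "ay": 0, "az": 0, "dx": -0.009, "dy": 0.009, "dz": 0, "jaw": 0.6}
    - {"ax": 0, "ay": 0, "az": 0, "dx": -0.009, "dy": 0.009, "dz": 0, "jaw": 0.6}
    - {"ax": 0, "ay": 0, "az": 0, "dx": -0.009, "dy": 0.009, "dz": 0, "jaw": 0.6}
    - {"ax": 0, "ay": 0, "az": 0, "dx": -0.009, "dy": 0.009, "dz": 0, "jaw": 0.6}
    - {"ax": 0, "ay": 0, "az": 0, "dx": 0, "dy": 0, "dz": 0, "jaw": 0.6}

```text
clock: 13.38
eef_pos: [0.5729, 0.3334, 0.1557]
tcp_rot: [-0.0, 0.387, 0.922, 0.0]
contact_force: [0.7, 0.1, -0.9]
grip_width: 0.0499
grasp_force: 20.0
```

```bash
python3 -c "
from h import *
go(.5555,.3505,.155,2.345,3)"
```

```text
t 13.38 d [-0.0174  0.0171 -0.0007] rot [-0.0006 -0.0004 -0.0013] w 0.0499 q [-0.26  0.73 -0.51  1.55  0.41  0.96 -0.12] F [ 0.7  0.1 -0.9]
per row [-0.0058  0.0057 -0.0002] [-0.0002 -0.0001 -0.0004]
```

Past the tip with no force. I finish the slide and lower, then check before releasing.

>>> move_arm:
  deltas:
    - {"ax": 0, "ay": 0, "az": 0, "dx": -0.0058, "dy": 0.0057, "dz": 0, "jaw": 0.6}
    - {"ax": 0, "ay": 0, "az": 0, "dx": -0.0058, "dy": 0.0057, "dz": 0, "jaw": 0.6}
    - {"ax": 0, "ay": 0, "az": 0, "dx": -0.0058, "dy": 0.0057, "dz": 0, "jaw": 0.6}
    - {"ax": 0, "ay": 0, "az": 0, "dx": 0, "dy": 0, "dz": -0.003, "jaw": 0.6}
    - {"ax": 0, "ay": 0, "az": 0, "dx": 0, "dy": 0, "dz": -0.003, "jaw": 0.6}
    - {"ax": 0, "ay": 0, "az": 0, "dx": 0, "dy": 0, "dz": 0, "jaw": 0.6}

```text
clock: 14.12
eef_pos: [0.557, 0.3483, 0.149]
tcp_rot: [-0.0, 0.389, 0.921, -0.0]
contact_force: [0.1, 1.0, -0.5]
grip_width: 0.0493
grasp_force: 20.0
```

```bash
python3 -c "
from h import *
go(.5555,.3505,.148,2.345,3)
save('scene','s5.png',(400,220,560,340),5)"
```

```text
t 14.12 d [-0.0015  0.0022 -0.001 ] rot [ 0.0007 -0.0004  0.0019] w 0.0493 q [-0.29  0.73 -0.51  1.57  0.41  0.94 -0.16] F [ 0.1  1.  -0.5]
per row [-0.0005  0.0007 -0.0003] [ 0.0002 -0.0001  0.0006]
```

View pics/s5.png

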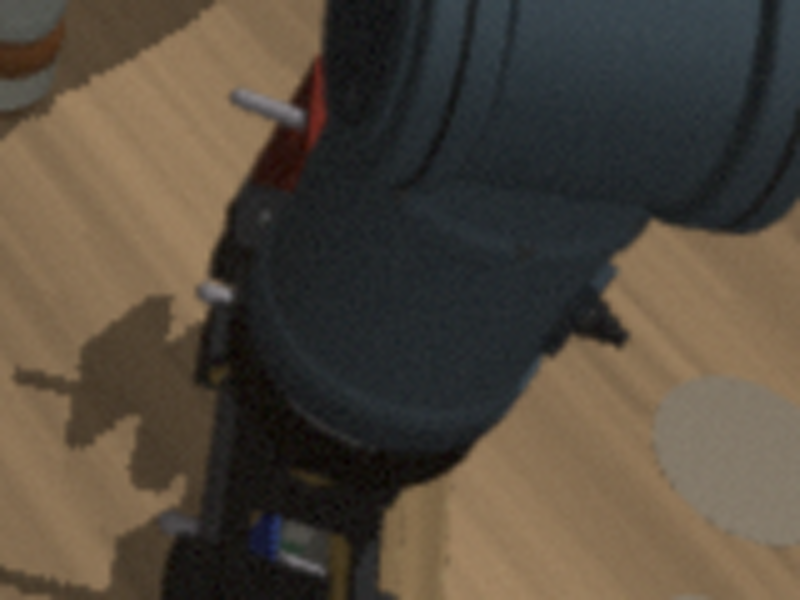

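The blue peg tip shows beyond the gripper at (178,522) and there is no contact force, so it is threaded. I release and retreat.

>>> move_arm:
  deltas:
    - {"ax": 0, "ay": 0, "az": 0, "dx": 0, "dy": 0, "dz": -0.0015, "jaw": 0.6}
    - {"ax": 0, "ay": 0, "az": 0, "dx": 0, "dy": 0, "dz": 0, "jaw": 0.4}
    - {"ax": 0, "ay": 0, "az": 0, "dx": 0, "dy": 0, "dz": 0, "jaw": 0.3}
    - {"ax": 0, "ay": 0, "az": 0, "dx": 0, "dy": 0, "dz": 0, "jaw": 0.2}
    - {"ax": 0, "ay": 0, "az": 0, "dx": 0, "dy": 0, "dz": 0, "jaw": 0.2}
    - {"ax": 0, "ay": 0, "az": 0, "dx": 0, "dy": 0, "dz": 0.02, "jaw": 0.2}
    - {"ax": 0, "ay": 0, "az": 0, "dx": 0, "dy": 0, "dz": 0.04, "jaw": 0.2}
    - {"ax": 0, "ay": 0, "az": 0, "dx": 0, "dy": 0, "dz": 0.06, "jaw": 0.2}
    - {"ax": 0, "ay": 0, "az": 0, "dx": 0, "dy": 0, "dz": 0, "jaw": 0.0}

```text
clock: 15.3
eef_pos: [0.559, 0.3513, 0.2751]
tcp_rot: [0.003, 0.388, 0.921, 0.005]
contact_force: [0.0, -0.4, 0.3]
grip_width: 0.0788
grasp_force: 0.0
```

>>> move_arm:
  deltas:
    - {"ax": 0, "ay": 0, "az": -0.0424, "dx": -0.0074, "dy": -0.047, "dz": 0, "jaw": 0}
    - {"ax": 0, "ay": 0, "az": -0.0424, "dx": -0.0074, "dy": -0.047, "dz": 0, "jaw": 0}
    - {"ax": 0, "ay": 0, "az": -0.0424, "dx": -0.0074, "dy": -0.047, "dz": 0, "jaw": 0}
    - {"ax": 0, "ay": 0, "az": -0.0424, "dx": -0.0074, "dy": -0.047, "dz": 0, "jaw": 0}
    - {"ax": 0, "ay": 0, "az": -0.0424, "dx": -0.0074, "dy": -0.047, "dz": 0, "jaw": 0}
    - {"ax": 0, "ay": 0, "az": -0.0424, "dx": -0.0074, "dy": -0.047, "dz": 0, "jaw": 0}

```text
clock: 16.05
eef_pos: [0.512, 0.0654, 0.2685]
tcp_rot: [0.0, 0.503, 0.864, 0.0]
contact_force: [0.2, -0.1, 0.0]
grip_width: 0.0879
grasp_force: 0.0
```

```bash
cat >> m.py <<'E'
def bats(zs=.012,seeds=None,show=False):
    "segment bat-coloured quads in the top view; lit or shaded, low saturation vs wood"
    im=snapshot("top");f=im.astype(int);R,G,B=f[...,0],f[...,1],f[...,2]
    m=((B/np.maximum(R,1)>.72)&(R-B>8)&(R>85)).astype(np.uint8)
    m[:130]=0;m[300:]=0;m[:,:300]=0
    n,l,st,ce=cv2.connectedComponentsWithStats(m,connectivity=4)
    for i in range(1,n):
        if st[i,4]<250: continue
        pts=np.argwhere(l==i)[:,::-1].astype(np.float32)
        W=np.array([px("top",u,v,zs)[:2] for u,v in pts],np.float32)
        (c,s,a)=cv2.minAreaRect(W*1000);a=np.radians(a)
        if s[0]>s[1]: a+=np.pi/2
        a=(a+np.pi/2)%np.pi-np.pi/2
        print("bat",np.round(W.mean(0),4),"rect",np.round(np.array(c)/1000,4),"size",np.round(sorted(s),1),"yaw",round(a,3),"px",ce[i].round(1))
    return im,m
E
python3 -c "
from m import *
go(.468,-.216,.15,1.836)
im,m=bats()
for p in [(351,245),(351,263),(382,265),(402,254),(330,240)]: print(p,im[p[1],p[0]])
"
```

```text
t 16.05 d [-0.044  -0.2814 -0.1185] rot [ 2.00e-04  5.00e-04 -2.52e-01] w 0.0879 q [ 0.2   0.34 -0.51  1.86  0.2   0.99  0.12] F [ 0.2 -0.1  0. ]
bat [ 0.7519 -0.514 ] rect [ 0.7485 -0.5136] size [ 95.7 114.8] yaw -0.024 px [473.8 145.8]
bat [ 0.7614 -0.8525] rect [ 0.7557 -0.8524] size [ 65.1 190.9] yaw -0.024 px [594.6 139.5]Traceback (most recent call last):
  File "<string>", line 4, in <module>
    im,m=bats()
         ~~~~^^
  File "m.py", line 20, in bats
    W=np.array([px("top",u,v,zs)[:2] for u,v in pts],np.float32)
                ~~^^^^^^^^^^^^^^
  File "h.py", line 4, in px
    c=get_calibration(name);R=np.array(c["R"]);t=np.array(c["t"])
ValueError: time passes only in moves, steps and waits
```

```bash
sed -i 's/^def px/import functools\nget_calibration=functools.lru_cache(None)(get_calibration)\ndef px/' h.py
python3 -c "
from h import *
im=snapshot('top')
for p in [(366,206),(411,202),(370,252),(402,249),(405,259),(385,225),(400,235),(440,270)]: print(p,im[p[1],p[0]])
save('top','t6.png',(280,150,460,285),4)
"
```

```text
(366, 206) [222 204 172]
(411, 202) [223 205 173]
(370, 252) [227 214 180]
(402, 249) [224 208 176]
(405, 259) [222 206 174]
(385, 225) [177 145 107]
(400, 235) [188 152 113]
(440, 270) [205 166 125]
```

View pics/t6.png

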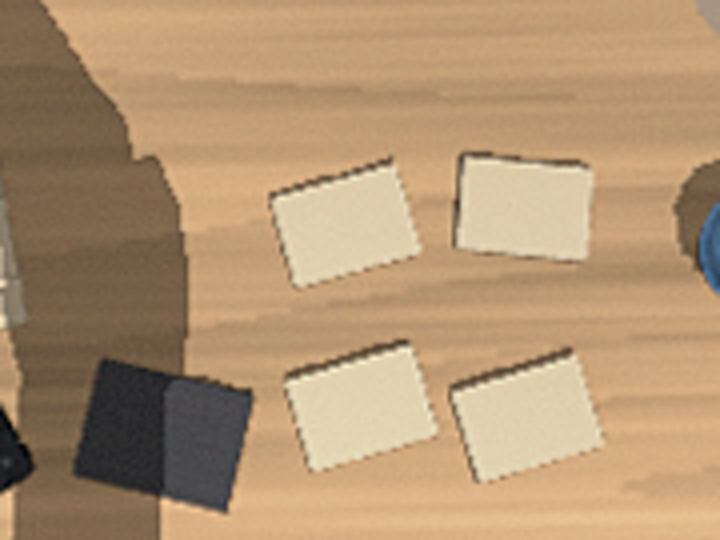

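All four bats are now lit and unmoved, and the stand corners are at (105,358), (252,396), (227,513) and (75,473). I'll use colour segmentation for exact poses.

```bash
sed -i 's/m=((B.*$/m=((G\/np.maximum(R,1)>.87)\&(B\/np.maximum(R,1)>.70)\&(R-B>25)\&(R>60)).astype(np.uint8)/; s/m\[:130\]=0;m\[300:\]=0;m\[:,:300\]=0/m[:170]=0;m[290:]=0;m[:,:298]=0;m[:,450:]=0/' m.py
python3 -c "
from m import *
bats()
print(*rect([(105,358),(252,396),(227,513),(75,473)],.010,280,150,4))
go(.4681,-.216,.15,1.836)
"
```

```text
bat [ 0.6013 -0.3314] rect [ 0.6015 -0.3317] size [65.2 90.3] yaw -0.117 px [410.6 201.6]
bat [ 0.593  -0.2089] rect [ 0.5932 -0.2088] size [65.4 89.9] yaw 0.246 px [365.9 205.8]
bat [ 0.4694 -0.215 ] rect [ 0.4695 -0.2155] size [65.1 90.6] yaw 0.26 px [369.9 251.3]
bat [ 0.4589 -0.3269] rect [ 0.4592 -0.3273] size [64.9 90.7] yaw 0.263 px [411.4 254.1]
[ 0.4542 -0.0822] yaw -0.281 -0.262 [0.1026 0.08   0.1055 0.0795]
t 16.25 d [-0.0443 -0.2824 -0.1184] rot [ 1.000e-04  5.000e-04 -2.519e-01] w 0.0881 q [ 0.2   0.35 -0.51  1.86  0.2   0.99  0.12] F [-0.3  0.2  0.7]
```

>>> move_arm:
  deltas:
    - {"ax": 0, "ay": 0, "az": -0.0428, "dx": -0.0071, "dy": -0.0468, "dz": -0.01, "jaw": 0}
    - {"ax": 0, "ay": 0, "az": -0.0428, "dx": -0.0071, "dy": -0.0468, "dz": -0.02, "jaw": 0}
    - {"ax": 0, "ay": 0, "az": -0.0428, "dx": -0.0071, "dy": -0.0468, "dz": -0.03, "jaw": 0}
    - {"ax": 0, "ay": 0, "az": -0.0428, "dx": -0.0071, "dy": -0.0468, "dz": -0.03, "jaw": 0}
    - {"ax": 0, "ay": 0, "az": -0.0428, "dx": -0.0071, "dy": -0.0468, "dz": -0.03, "jaw": 0}
    - {"ax": 0, "ay": 0, "az": -0.0428, "dx": -0.0071, "dy": -0.0468, "dz": -0.03, "jaw": 0}
    - {"ax": 0, "ay": 0, "az": 0, "dx": 0, "dy": 0, "dz": -0.03, "jaw": 0}
    - {"ax": 0, "ay": 0, "az": 0, "dx": 0, "dy": 0, "dz": -0.02, "jaw": 0}
    - {"ax": 0, "ay": 0, "az": 0, "dx": 0, "dy": 0, "dz": 0, "jaw": 0}

```text
clock: 17.38
eef_pos: [0.4701, -0.2119, 0.0669]
tcp_rot: [-0.001, 0.608, 0.794, 0.0]
contact_force: [-0.6, 0.3, 0.4]
grip_width: 0.0885
grasp_force: 0.0
```

```bash
cat >> m.py <<'E'
def stand(z=.010):
    im=snapshot("top").astype(int);R,G,B=im[...,0],im[...,1],im[...,2]
    m=((abs(R-B)<22)&(R<110)).astype(np.uint8);m[:215]=0;m[300:]=0;m[:,:285]=0;m[:,355:]=0
    n,l,st,ce=cv2.connectedComponentsWithStats(m,connectivity=4);i=1+st[1:,4].argmax()
    W=np.array([px("top",u,v,z)[:2] for u,v in np.argwhere(l==i)[:,::-1]],np.float32)
    c,s,a=cv2.minAreaRect(W*1000);print("stand",W.mean(0).round(4),np.round(c,1),np.round(s,1),round(a,1),st[i])
E
python3 -c "
from m import *
go(.4695,-.2153,.025,1.831)
stand()
"
```

```text
t 17.38 d [-0.0006 -0.0034 -0.0419] rot [-0.002  -0.0018 -0.0042] w 0.0885 q [ 0.55  0.63 -0.27  1.99  0.29  0.56  0.34] F [-0.6  0.3  0.4]
stand [ 0.4547 -0.0814] [454.6 -81.1] [107.   81.2] 74.5 [ 299  239   44   39 1191]
```

>>> move_arm:
  deltas:
    - {"ax": 0, "ay": 0, "az": -0.004, "dx": 0, "dy": -0.003, "dz": -0.02, "jaw": 0}
    - {"ax": 0, "ay": 0, "az": 0, "dx": 0, "dy": 0, "dz": -0.015, "jaw": 0}
    - {"ax": 0, "ay": 0, "az": 0, "dx": 0, "dy": 0, "dz": -0.006, "jaw": 0}
    - {"ax": 0, "ay": 0, "az": 0, "dx": 0, "dy": 0, "dz": 0, "jaw": 0}
    - {"ax": 0, "ay": 0, "az": 0, "dx": 0, "dy": 0, "dz": 0, "jaw": 0.15}
    - {"ax": 0, "ay": 0, "az": 0, "dx": 0, "dy": 0, "dz": 0, "jaw": 0.22}
    - {"ax": 0, "ay": 0, "az": 0, "dx": 0, "dy": 0, "dz": 0, "jaw": 0.27}
    - {"ax": 0, "ay": 0, "az": 0, "dx": 0, "dy": 0, "dz": 0, "jaw": 0.4}
    - {"ax": 0, "ay": 0, "az": 0, "dx": 0, "dy": 0, "dz": 0, "jaw": 0.4}
    - {"ax": 0, "ay": 0, "az": 0, "dx": 0, "dy": 0, "dz": 0, "jaw": 0.4}
  force: 25

```text
clock: 18.68
eef_pos: [0.4697, -0.2171, 0.0272]
tcp_rot: [-0.0, 0.61, 0.792, -0.0]
contact_force: [-2.6, -0.6, 5.6]
grip_width: 0.0636
grasp_force: 25.0
```

The bat is gripped at 63.6 mm. Lift it and carry it over the stand.

>>> move_arm:
  deltas:
    - {"ax": 0, "ay": 0, "az": 0, "dx": 0, "dy": 0, "dz": 0.03, "jaw": 0.4}
    - {"ax": 0, "ay": 0, "az": 0, "dx": 0, "dy": 0, "dz": 0.035, "jaw": 0.4}
    - {"ax": 0, "ay": 0, "az": -0.1325, "dx": -0.0039, "dy": 0.0336, "dz": 0, "jaw": 0.4}
    - {"ax": 0, "ay": 0, "az": -0.1325, "dx": -0.0039, "dy": 0.0336, "dz": 0, "jaw": 0.4}
    - {"ax": 0, "ay": 0, "az": -0.1325, "dx": -0.0039, "dy": 0.0336, "dz": 0, "jaw": 0.4}
    - {"ax": 0, "ay": 0, "az": -0.1325, "dx": -0.0039, "dy": 0.0336, "dz": 0, "jaw": 0.4}
    - {"ax": 0, "ay": 0, "az": 0, "dx": 0, "dy": 0, "dz": -0.03, "jaw": 0.4}
    - {"ax": 0, "ay": 0, "az": 0, "dx": 0, "dy": 0, "dz": 0, "jaw": 0.4}
    - {"ax": 0, "ay": 0, "az": 0, "dx": 0, "dy": 0, "dz": 0, "jaw": 0.4}

```text
clock: 19.8
eef_pos: [0.4544, -0.0829, 0.0624]
tcp_rot: [0.0, 0.797, 0.604, 0.0]
contact_force: [-0.1, -0.3, -1.5]
grip_width: 0.0635
grasp_force: 25.0
```

```bash
python3 -c "
from m import *
go(.454,-.0826,.0382,1.300)
"
```

```text
t 19.8 d [-0.0004  0.0003 -0.0242] rot [0.0001 0.0001 0.0021] w 0.0635 q [ 0.19  0.57 -0.13  2.13  0.16  0.45 -0.34] F [-0.1 -0.3 -1.5]
```

>>> move_arm:
  deltas:
    - {"ax": 0, "ay": 0, "az": 0, "dx": 0, "dy": 0, "dz": -0.012, "jaw": 0.4}
    - {"ax": 0, "ay": 0, "az": 0, "dx": 0, "dy": 0, "dz": -0.008, "jaw": 0.4}
    - {"ax": 0, "ay": 0, "az": 0, "dx": 0, "dy": 0, "dz": -0.0042, "jaw": 0.4}
    - {"ax": 0, "ay": 0, "az": 0, "dx": 0, "dy": 0, "dz": 0, "jaw": 0.4}

```text
clock: 20.3
eef_pos: [0.4541, -0.0825, 0.0375]
tcp_rot: [-0.0, 0.797, 0.605, -0.0]
contact_force: [0.2, 0.5, -1.9]
grip_width: 0.0634
grasp_force: 25.0
```

```bash
python3 -c "
from m import *
go(.454,-.0826,.0382,1.300)
"
```

```text
t 20.3 d [-0.0001 -0.0001  0.0007] rot [ 0.     -0.0004  0.0016] w 0.0634 q [ 0.18  0.63 -0.11  2.13  0.18  0.39 -0.35] F [ 0.2  0.5 -1.9]
```

>>> move_arm:
  deltas:
    - {"ax": 0, "ay": 0, "az": 0, "dx": 0, "dy": 0, "dz": 0, "jaw": 0.2}
    - {"ax": 0, "ay": 0, "az": 0, "dx": 0, "dy": 0, "dz": 0, "jaw": 0.1}
    - {"ax": 0, "ay": 0, "az": 0, "dx": 0, "dy": 0, "dz": 0.0, "jaw": 0.1}
    - {"ax": 0, "ay": 0, "az": 0, "dx": 0, "dy": 0, "dz": 0.025, "jaw": 0.1}
    - {"ax": 0, "ay": 0, "az": 0, "dx": 0, "dy": 0, "dz": 0.05, "jaw": 0}
    - {"ax": 0, "ay": 0, "az": 0.089, "dx": 0.0008, "dy": -0.0408, "dz": 0, "jaw": 0}
    - {"ax": 0, "ay": 0, "az": 0.089, "dx": 0.0008, "dy": -0.0408, "dz": 0, "jaw": 0}
    - {"ax": 0, "ay": 0, "az": 0.089, "dx": 0.0008, "dy": -0.0408, "dz": 0, "jaw": 0}
    - {"ax": 0, "ay": 0, "az": 0.089, "dx": 0.0008, "dy": -0.0408, "dz": 0, "jaw": 0}
    - {"ax": 0, "ay": 0, "az": 0.089, "dx": 0.0008, "dy": -0.0408, "dz": 0, "jaw": 0}
    - {"ax": 0, "ay": 0, "az": 0.089, "dx": 0.0008, "dy": -0.0408, "dz": 0, "jaw": 0}
    - {"ax": 0, "ay": 0, "az": 0, "dx": 0, "dy": 0, "dz": -0.02, "jaw": 0}

```text
clock: 21.8
eef_pos: [0.4591, -0.3321, 0.0935]
tcp_rot: [0.002, 0.611, 0.792, -0.001]
contact_force: [0.3, -0.7, 0.1]
grip_width: 0.088
grasp_force: 0.0
```

```bash
python3 -c "
from m import *
go(.459,-.3271,.025,1.834)
bats(); bats(.022)
"
```

```text
t 21.8 d [-0.0001  0.005  -0.0685] rot [0.0038 0.0028 0.0069] w 0.088 q [ 0.75  0.64 -0.27  1.86  0.26  0.67  0.58] F [ 0.3 -0.7  0.1]
bat [ 0.6006 -0.3319] rect [ 0.6009 -0.3316] size [64.6 90.4] yaw -0.1 px [410.8 201.8]
bat [ 0.5924 -0.2091] rect [ 0.5924 -0.209 ] size [63.7 89.9] yaw 0.251 px [366. 206.]
bat [ 0.4544 -0.0799] rect [ 0.4545 -0.0802] size [64.8 89.5] yaw -0.271 px [320.  258.3]
bat [ 0.4538 -0.3074] rect [ 0.454  -0.3079] size [50.4 64.9] yaw -1.306 px [404.3 256.2]
bat [ 0.5998 -0.3294] rect [ 0.6    -0.3294] size [64.  89.6] yaw -0.106 px [410.6 201.8]
bat [ 0.5915 -0.2077] rect [ 0.5916 -0.2082] size [63.  89.9] yaw 0.241 px [365.9 206. ]
bat [ 0.4546 -0.08  ] rect [ 0.4547 -0.0803] size [64.3 89.3] yaw -0.271 px [320.1 258.3]
bat [ 0.4533 -0.3028] rect [ 0.4538 -0.3031] size [44.2 64.3] yaw -1.288 px [403.3 256.5]
```

Bat 1 sits within about 1 mm of the stand centre, at yaw -0.271. Now the second bat.

>>> move_arm:
  deltas:
    - {"ax": 0, "ay": 0, "az": 0, "dx": 0, "dy": 0.002, "dz": -0.03, "jaw": 0}
    - {"ax": 0, "ay": 0, "az": 0, "dx": 0, "dy": 0, "dz": -0.02, "jaw": 0}
    - {"ax": 0, "ay": 0, "az": 0, "dx": 0, "dy": 0, "dz": 0, "jaw": 0}

```text
clock: 22.28
eef_pos: [0.4583, -0.3236, 0.0415]
tcp_rot: [-0.002, 0.608, 0.794, -0.0]
contact_force: [0.7, 0.7, -0.5]
grip_width: 0.0884
grasp_force: 0.0
```

```bash
python3 -c "
from m import *
go(.459,-.3271,.025,1.834)
"
```

```text
t 22.27 d [ 0.0007 -0.0035 -0.0165] rot [-0.002  -0.0028  0.0001] w 0.0884 q [ 0.72  0.73 -0.24  1.87  0.29  0.58  0.55] F [ 0.7  0.7 -0.5]
```

>>> move_arm:
  deltas:
    - {"ax": 0, "ay": 0, "az": 0, "dx": 0, "dy": -0.0025, "dz": -0.01, "jaw": 0}
    - {"ax": 0, "ay": 0, "az": 0, "dx": 0, "dy": 0, "dz": -0.006, "jaw": 0}
    - {"ax": 0, "ay": 0, "az": 0, "dx": 0, "dy": 0, "dz": 0, "jaw": 0.15}
    - {"ax": 0, "ay": 0, "az": 0, "dx": 0, "dy": 0, "dz": 0, "jaw": 0.22}
    - {"ax": 0, "ay": 0, "az": 0, "dx": 0, "dy": 0, "dz": 0, "jaw": 0.27}
    - {"ax": 0, "ay": 0, "az": 0, "dx": 0, "dy": 0, "dz": 0, "jaw": 0.4}
    - {"ax": 0, "ay": 0, "az": 0, "dx": 0, "dy": 0, "dz": 0, "jaw": 0.4}
    - {"ax": 0, "ay": 0, "az": 0, "dx": 0, "dy": 0, "dz": 0, "jaw": 0.4}

```text
clock: 23.28
eef_pos: [0.459, -0.328, 0.0271]
tcp_rot: [0.0, 0.609, 0.793, -0.0]
contact_force: [-1.6, 1.5, 5.0]
grip_width: 0.0638
grasp_force: 25.0
```

>>> move_arm:
  deltas:
    - {"ax": 0, "ay": 0, "az": 0, "dx": 0, "dy": 0, "dz": 0.03, "jaw": 0.4}
    - {"ax": 0, "ay": 0, "az": 0, "dx": 0, "dy": 0, "dz": 0.04, "jaw": 0.4}
    - {"ax": 0, "ay": 0, "az": -0.089, "dx": -0.0008, "dy": 0.041, "dz": 0, "jaw": 0.4}
    - {"ax": 0, "ay": 0, "az": -0.089, "dx": -0.0008, "dy": 0.041, "dz": 0, "jaw": 0.4}
    - {"ax": 0, "ay": 0, "az": -0.089, "dx": -0.0008, "dy": 0.041, "dz": 0, "jaw": 0.4}
    - {"ax": 0, "ay": 0, "az": -0.089, "dx": -0.0008, "dy": 0.041, "dz": 0, "jaw": 0.4}
    - {"ax": 0, "ay": 0, "az": -0.089, "dx": -0.0008, "dy": 0.041, "dz": 0, "jaw": 0.4}
    - {"ax": 0, "ay": 0, "az": -0.089, "dx": -0.0008, "dy": 0.041, "dz": 0, "jaw": 0.4}
    - {"ax": 0, "ay": 0, "az": 0, "dx": 0, "dy": 0, "dz": -0.025, "jaw": 0.4}
    - {"ax": 0, "ay": 0, "az": 0, "dx": 0, "dy": 0, "dz": 0, "jaw": 0.4}
    - {"ax": 0, "ay": 0, "az": 0, "dx": 0, "dy": 0, "dz": 0, "jaw": 0.4}
    - {"ax": 0, "ay": 0, "az": 0, "dx": 0, "dy": 0, "dz": 0, "jaw": 0.4}

```text
clock: 24.78
eef_pos: [0.4547, -0.0825, 0.0724]
tcp_rot: [0.0, 0.797, 0.604, 0.0]
contact_force: [0.4, -0.8, -0.9]
grip_width: 0.0637
grasp_force: 25.0
```

```bash
python3 -c "
from m import *
go(.4545,-.082,.0498,1.300)
"
```

```text
t 24.77 d [-0.0002  0.0005 -0.0226] rot [0.0003 0.0011 0.0028] w 0.0637 q [ 0.19  0.55 -0.13  2.13  0.15  0.47 -0.33] F [ 0.4 -0.8 -0.9]
```

>>> move_arm:
  deltas:
    - {"ax": 0, "ay": 0, "az": 0.003, "dx": 0, "dy": 0.0005, "dz": -0.011, "jaw": 0.4}
    - {"ax": 0, "ay": 0, "az": 0, "dx": 0, "dy": 0, "dz": -0.008, "jaw": 0.4}
    - {"ax": 0, "ay": 0, "az": 0, "dx": 0, "dy": 0, "dz": -0.0038, "jaw": 0.4}
    - {"ax": 0, "ay": 0, "az": 0, "dx": 0, "dy": 0, "dz": 0, "jaw": 0.4}
    - {"ax": 0, "ay": 0, "az": 0, "dx": 0, "dy": 0, "dz": 0, "jaw": 0.2}
    - {"ax": 0, "ay": 0, "az": 0, "dx": 0, "dy": 0, "dz": 0, "jaw": 0.1}
    - {"ax": 0, "ay": 0, "az": 0, "dx": 0, "dy": 0, "dz": 0, "jaw": 0.1}

```text
clock: 25.65
eef_pos: [0.4545, -0.0813, 0.049]
tcp_rot: [0.0, 0.796, 0.606, 0.0]
contact_force: [-1.0, -0.5, -0.9]
grip_width: 0.0794
grasp_force: 0.0
```

>>> move_arm:
  deltas:
    - {"ax": 0, "ay": 0, "az": 0, "dx": 0, "dy": 0, "dz": 0.025, "jaw": 0.1}
    - {"ax": 0, "ay": 0, "az": 0, "dx": 0, "dy": 0, "dz": 0.04, "jaw": 0}
    - {"ax": 0, "ay": 0, "az": 0.104, "dx": 0.0275, "dy": -0.0254, "dz": 0, "jaw": 0}
    - {"ax": 0, "ay": 0, "az": 0.104, "dx": 0.0275, "dy": -0.0254, "dz": 0, "jaw": 0}
    - {"ax": 0, "ay": 0, "az": 0.104, "dx": 0.0275, "dy": -0.0254, "dz": 0, "jaw": 0}
    - {"ax": 0, "ay": 0, "az": 0.104, "dx": 0.0275, "dy": -0.0254, "dz": 0, "jaw": 0}
    - {"ax": 0, "ay": 0, "az": 0.104, "dx": 0.0275, "dy": -0.0254, "dz": 0, "jaw": 0}
    - {"ax": 0, "ay": 0, "az": 0, "dx": 0, "dy": 0, "dz": -0.03, "jaw": 0}
    - {"ax": 0, "ay": 0, "az": 0, "dx": 0, "dy": 0, "dz": -0.03, "jaw": 0}
    - {"ax": 0, "ay": 0, "az": 0, "dx": 0, "dy": 0, "dz": 0, "jaw": 0}
    - {"ax": 0, "ay": 0, "az": 0, "dx": 0, "dy": 0, "dz": 0, "jaw": 0}

```text
clock: 27.02
eef_pos: [0.5923, -0.2084, 0.0549]
tcp_rot: [0.001, 0.613, 0.79, 0.0]
contact_force: [0.4, -0.4, 0.1]
grip_width: 0.0881
grasp_force: 0.0
```

```bash
python3 -c "
from m import *
go(.5925,-.2088,.025,1.819)
bats(); bats(.034)
"
```

```text
t 27.02 d [ 0.0002 -0.0004 -0.0299] rot [ 0.0003  0.0011 -0.0026] w 0.0881 q [ 0.44  0.78 -0.24  1.7   0.27  0.7   0.31] F [ 0.4 -0.4  0.1]
bat [ 0.598  -0.3603] rect [ 0.5978 -0.3605] size [31.9 64.6] yaw 1.473 px [421.2 202.5]
bat [ 0.4531 -0.0803] rect [ 0.4531 -0.0805] size [66.8 90.5] yaw -0.278 px [320.1 258.8]
bat [ 0.596  -0.3551] rect [ 0.5958 -0.3553] size [31.5 63.4] yaw 1.473 px [421.2 202.5]
bat [ 0.4538 -0.0802] rect [ 0.4537 -0.0806] size [64.9 89.5] yaw -0.283 px [320.2 258.8]
```

The pile is flush: seen at its top height, the outline is 64.9×89.5 mm. Now the third bat.

>>> move_arm:
  deltas:
    - {"ax": 0, "ay": 0, "az": -0.002, "dx": 0, "dy": 0, "dz": -0.015, "jaw": 0}
    - {"ax": 0, "ay": 0, "az": 0, "dx": 0, "dy": 0, "dz": -0.01, "jaw": 0}
    - {"ax": 0, "ay": 0, "az": 0, "dx": 0, "dy": 0, "dz": -0.004, "jaw": 0}
    - {"ax": 0, "ay": 0, "az": 0, "dx": 0, "dy": 0, "dz": 0, "jaw": 0.15}
    - {"ax": 0, "ay": 0, "az": 0, "dx": 0, "dy": 0, "dz": 0, "jaw": 0.22}
    - {"ax": 0, "ay": 0, "az": 0, "dx": 0, "dy": 0, "dz": 0, "jaw": 0.27}
    - {"ax": 0, "ay": 0, "az": 0, "dx": 0, "dy": 0, "dz": 0, "jaw": 0.4}
    - {"ax": 0, "ay": 0, "az": 0, "dx": 0, "dy": 0, "dz": 0, "jaw": 0.4}
    - {"ax": 0, "ay": 0, "az": 0, "dx": 0, "dy": 0, "dz": 0, "jaw": 0.4}

```text
clock: 28.25
eef_pos: [0.5921, -0.2084, 0.0253]
tcp_rot: [0.0, 0.614, 0.789, 0.0]
contact_force: [-0.1, -0.1, 1.8]
grip_width: 0.0635
grasp_force: 25.0
```

>>> move_arm:
  deltas:
    - {"ax": 0, "ay": 0, "az": 0, "dx": 0, "dy": 0, "dz": 0.035, "jaw": 0.4}
    - {"ax": 0, "ay": 0, "az": 0, "dx": 0, "dy": 0, "dz": 0.045, "jaw": 0.4}
    - {"ax": 0, "ay": 0, "az": -0.104, "dx": -0.0275, "dy": 0.0255, "dz": 0, "jaw": 0.4}
    - {"ax": 0, "ay": 0, "az": -0.104, "dx": -0.0275, "dy": 0.0255, "dz": 0, "jaw": 0.4}
    - {"ax": 0, "ay": 0, "az": -0.104, "dx": -0.0275, "dy": 0.0255, "dz": 0, "jaw": 0.4}
    - {"ax": 0, "ay": 0, "az": -0.104, "dx": -0.0275, "dy": 0.0255, "dz": 0, "jaw": 0.4}
    - {"ax": 0, "ay": 0, "az": -0.104, "dx": -0.0275, "dy": 0.0255, "dz": 0, "jaw": 0.4}
    - {"ax": 0, "ay": 0, "az": 0, "dx": 0, "dy": 0, "dz": -0.02, "jaw": 0.4}
    - {"ax": 0, "ay": 0, "az": 0, "dx": 0, "dy": 0, "dz": 0, "jaw": 0.4}
    - {"ax": 0, "ay": 0, "az": 0, "dx": 0, "dy": 0, "dz": 0, "jaw": 0.4}
    - {"ax": 0, "ay": 0, "az": 0, "dx": 0, "dy": 0, "dz": 0, "jaw": 0.4}

```text
clock: 29.62
eef_pos: [0.4548, -0.0812, 0.0855]
tcp_rot: [0.0, 0.796, 0.605, 0.0]
contact_force: [-0.2, 0.2, -2.1]
grip_width: 0.0637
grasp_force: 25.0
```

```bash
python3 -c "
from m import *
go(.4545,-.081,.0599,1.300)
bats()
"
```

```text
t 29.62 d [-0.0003  0.0002 -0.0256] rot [0.0002 0.0009 0.0011] w 0.0637 q [ 0.19  0.53 -0.14  2.13  0.15  0.5  -0.33] F [-0.2  0.2 -2.1]
bat [ 0.6013 -0.3315] rect [ 0.6015 -0.3317] size [65.4 90.2] yaw -0.126 px [410.6 201.6]
```

>>> move_arm:
  deltas:
    - {"ax": 0, "ay": 0, "az": 0, "dx": 0, "dy": 0, "dz": -0.013, "jaw": 0.4}
    - {"ax": 0, "ay": 0, "az": 0, "dx": 0, "dy": 0, "dz": -0.008, "jaw": 0.4}
    - {"ax": 0, "ay": 0, "az": 0, "dx": 0, "dy": 0, "dz": -0.0046, "jaw": 0.4}
    - {"ax": 0, "ay": 0, "az": 0, "dx": 0, "dy": 0, "dz": 0, "jaw": 0.4}
    - {"ax": 0, "ay": 0, "az": 0, "dx": 0, "dy": 0, "dz": 0, "jaw": 0.2}
    - {"ax": 0, "ay": 0, "az": 0, "dx": 0, "dy": 0, "dz": 0, "jaw": 0.1}
    - {"ax": 0, "ay": 0, "az": 0, "dx": 0, "dy": 0, "dz": 0, "jaw": 0.1}

```text
clock: 30.55
eef_pos: [0.4544, -0.0808, 0.0595]
tcp_rot: [0.0, 0.796, 0.605, 0.0]
contact_force: [0.8, 0.7, -1.5]
grip_width: 0.0794
grasp_force: 0.0
```

>>> move_arm:
  deltas:
    - {"ax": 0, "ay": 0, "az": 0, "dx": 0, "dy": 0, "dz": 0.025, "jaw": 0.1}
    - {"ax": 0, "ay": 0, "az": 0, "dx": 0, "dy": 0, "dz": 0.04, "jaw": 0}
    - {"ax": 0, "ay": 0, "az": 0.0268, "dx": 0.0245, "dy": -0.0418, "dz": 0, "jaw": 0}
    - {"ax": 0, "ay": 0, "az": 0.0268, "dx": 0.0245, "dy": -0.0418, "dz": 0, "jaw": 0}
    - {"ax": 0, "ay": 0, "az": 0.0268, "dx": 0.0245, "dy": -0.0418, "dz": 0, "jaw": 0}
    - {"ax": 0, "ay": 0, "az": 0.0268, "dx": 0.0245, "dy": -0.0418, "dz": 0, "jaw": 0}
    - {"ax": 0, "ay": 0, "az": 0.0268, "dx": 0.0245, "dy": -0.0418, "dz": 0, "jaw": 0}
    - {"ax": 0, "ay": 0, "az": 0.0268, "dx": 0.0245, "dy": -0.0418, "dz": 0, "jaw": 0}
    - {"ax": 0, "ay": 0, "az": 0, "dx": 0, "dy": 0, "dz": -0.035, "jaw": 0}
    - {"ax": 0, "ay": 0, "az": 0, "dx": 0, "dy": 0, "dz": -0.03, "jaw": 0}
    - {"ax": 0, "ay": 0, "az": 0, "dx": 0, "dy": 0, "dz": 0, "jaw": 0}
    - {"ax": 0, "ay": 0, "az": 0, "dx": 0, "dy": 0, "dz": 0, "jaw": 0}

```text
clock: 32.05
eef_pos: [0.6019, -0.3318, 0.0605]
tcp_rot: [0.001, 0.745, 0.667, 0.0]
contact_force: [0.7, -0.1, 0.0]
grip_width: 0.0884
grasp_force: 0.0
```

```bash
python3 -c "
from m import *
go(.601,-.3315,.0255,1.461)
bats(.046)
"
```

```text
t 32.05 d [-0.0009  0.0003 -0.035 ] rot [0.0006 0.0013 0.0007] w 0.0884 q [ 0.54  0.84 -0.16  1.53  0.16  0.78  0.21] F [ 0.7 -0.1  0. ]
bat [ 0.6012 -0.2991] rect [ 0.6007 -0.299 ] size [35.8 62.4] yaw 1.465 px [401.2 200.7]
bat [ 0.4539 -0.0806] rect [ 0.454  -0.0813] size [64.9 89.5] yaw -0.27 px [320.4 258.8]
```

Three bats are flush, with the centre at (0.454,-0.081). Now the last one.

>>> move_arm:
  deltas:
    - {"ax": 0, "ay": 0, "az": 0, "dx": -0.0005, "dy": 0, "dz": -0.02, "jaw": 0}
    - {"ax": 0, "ay": 0, "az": 0, "dx": 0, "dy": 0, "dz": -0.01, "jaw": 0}
    - {"ax": 0, "ay": 0, "az": 0, "dx": 0, "dy": 0, "dz": -0.005, "jaw": 0}
    - {"ax": 0, "ay": 0, "az": 0, "dx": 0, "dy": 0, "dz": 0, "jaw": 0.15}
    - {"ax": 0, "ay": 0, "az": 0, "dx": 0, "dy": 0, "dz": 0, "jaw": 0.22}
    - {"ax": 0, "ay": 0, "az": 0, "dx": 0, "dy": 0, "dz": 0, "jaw": 0.27}
    - {"ax": 0, "ay": 0, "az": 0, "dx": 0, "dy": 0, "dz": 0, "jaw": 0.4}
    - {"ax": 0, "ay": 0, "az": 0, "dx": 0, "dy": 0, "dz": 0, "jaw": 0.4}
    - {"ax": 0, "ay": 0, "az": 0, "dx": 0, "dy": 0, "dz": 0, "jaw": 0.4}

```text
clock: 33.22
eef_pos: [0.6012, -0.3317, 0.0249]
tcp_rot: [0.0, 0.745, 0.667, 0.0]
contact_force: [0.3, -0.1, 2.2]
grip_width: 0.0635
grasp_force: 25.0
```

>>> move_arm:
  deltas:
    - {"ax": 0, "ay": 0, "az": 0, "dx": 0, "dy": 0, "dz": 0.04, "jaw": 0.4}
    - {"ax": 0, "ay": 0, "az": 0, "dx": 0, "dy": 0, "dz": 0.05, "jaw": 0.4}
    - {"ax": 0, "ay": 0, "az": -0.0268, "dx": -0.0245, "dy": 0.0418, "dz": 0, "jaw": 0.4}
    - {"ax": 0, "ay": 0, "az": -0.0268, "dx": -0.0245, "dy": 0.0418, "dz": 0, "jaw": 0.4}
    - {"ax": 0, "ay": 0, "az": -0.0268, "dx": -0.0245, "dy": 0.0418, "dz": 0, "jaw": 0.4}
    - {"ax": 0, "ay": 0, "az": -0.0268, "dx": -0.0245, "dy": 0.0418, "dz": 0, "jaw": 0.4}
    - {"ax": 0, "ay": 0, "az": -0.0268, "dx": -0.0245, "dy": 0.0418, "dz": 0, "jaw": 0.4}
    - {"ax": 0, "ay": 0, "az": -0.0268, "dx": -0.0245, "dy": 0.0418, "dz": 0, "jaw": 0.4}
    - {"ax": 0, "ay": 0, "az": 0, "dx": 0, "dy": 0, "dz": -0.018, "jaw": 0.4}
    - {"ax": 0, "ay": 0, "az": 0, "dx": 0, "dy": 0, "dz": 0, "jaw": 0.4}
    - {"ax": 0, "ay": 0, "az": 0, "dx": 0, "dy": 0, "dz": 0, "jaw": 0.4}
    - {"ax": 0, "ay": 0, "az": 0, "dx": 0, "dy": 0, "dz": 0, "jaw": 0.4}

```text
clock: 34.72
eef_pos: [0.4543, -0.0814, 0.0968]
tcp_rot: [0.0, 0.797, 0.605, 0.0]
contact_force: [-0.2, 0.9, -1.3]
grip_width: 0.0635
grasp_force: 25.0
```

```bash
python3 -c "
from m import *
go(.4545,-.081,.0715,1.300)
"
```

```text
t 34.73 d [ 0.0002  0.0004 -0.0253] rot [0.0003 0.0008 0.0016] w 0.0635 q [ 0.2   0.5  -0.14  2.13  0.14  0.52 -0.32] F [-0.2  0.9 -1.3]
```

Place, release and retreat up and to the right.

>>> move_arm:
  deltas:
    - {"ax": 0, "ay": 0, "az": 0, "dx": 0, "dy": 0, "dz": -0.013, "jaw": 0.4}
    - {"ax": 0, "ay": 0, "az": 0, "dx": 0, "dy": 0, "dz": -0.008, "jaw": 0.4}
    - {"ax": 0, "ay": 0, "az": 0, "dx": 0, "dy": 0, "dz": -0.0045, "jaw": 0.4}
    - {"ax": 0, "ay": 0, "az": 0, "dx": 0, "dy": 0, "dz": 0, "jaw": 0.4}
    - {"ax": 0, "ay": 0, "az": 0, "dx": 0, "dy": 0, "dz": 0, "jaw": 0.2}
    - {"ax": 0, "ay": 0, "az": 0, "dx": 0, "dy": 0, "dz": 0, "jaw": 0.1}
    - {"ax": 0, "ay": 0, "az": 0, "dx": 0, "dy": 0, "dz": 0, "jaw": 0.1}

```text
clock: 35.6
eef_pos: [0.4539, -0.0808, 0.071]
tcp_rot: [0.0, 0.796, 0.605, 0.0]
contact_force: [0.9, -0.6, 0.3]
grip_width: 0.0791
grasp_force: 0.0
```

>>> move_arm:
  deltas:
    - {"ax": 0, "ay": 0, "az": 0, "dx": 0, "dy": 0, "dz": 0.025, "jaw": 0.1}
    - {"ax": 0, "ay": 0, "az": 0, "dx": 0, "dy": 0, "dz": 0.05, "jaw": 0}
    - {"ax": 0, "ay": 0, "az": 0, "dx": 0, "dy": 0, "dz": 0.05, "jaw": 0}
    - {"ax": 0, "ay": 0, "az": 0, "dx": 0.005, "dy": -0.04, "dz": 0, "jaw": 0}
    - {"ax": 0, "ay": 0, "az": 0, "dx": 0.005, "dy": -0.04, "dz": 0, "jaw": 0}
    - {"ax": 0, "ay": 0, "az": 0, "dx": 0.005, "dy": -0.04, "dz": 0, "jaw": 0}
    - {"ax": 0, "ay": 0, "az": 0, "dx": 0.005, "dy": -0.04, "dz": 0, "jaw": 0}
    - {"ax": 0, "ay": 0, "az": 0, "dx": 0.005, "dy": -0.04, "dz": 0, "jaw": 0}
    - {"ax": 0, "ay": 0, "az": 0, "dx": 0.005, "dy": -0.04, "dz": 0, "jaw": 0}
    - {"ax": 0, "ay": 0, "az": 0, "dx": 0.005, "dy": -0.04, "dz": 0, "jaw": 0}
    - {"ax": 0, "ay": 0, "az": 0, "dx": 0, "dy": 0, "dz": 0, "jaw": 0}

```text
clock: 36.98
eef_pos: [0.4878, -0.3644, 0.1957]
tcp_rot: [0.001, 0.798, 0.603, -0.001]
contact_force: [-0.2, 0.6, 0.5]
grip_width: 0.0879
grasp_force: 0.0
```

```bash
python3 -c "
from m import *
bats(.058)
a=snapshot('top')[120:320,90:350,::-1];b=snapshot('scene')[150:390,300:560,::-1]
a=cv2.resize(a,(400,308),interpolation=cv2.INTER_CUBIC);b=cv2.resize(b,(390,360),interpolation=cv2.INTER_CUBIC)
o=np.zeros((360,790,3),np.uint8);o[:308,:400]=a;o[:,400:]=b;cv2.imwrite('pics/fin.png',o)
"
```

```text
bat [ 0.4534 -0.0805] rect [ 0.4539 -0.0807] size [65. 89.] yaw -0.279 px [320.5 259.1]
```

View pics/fin.png

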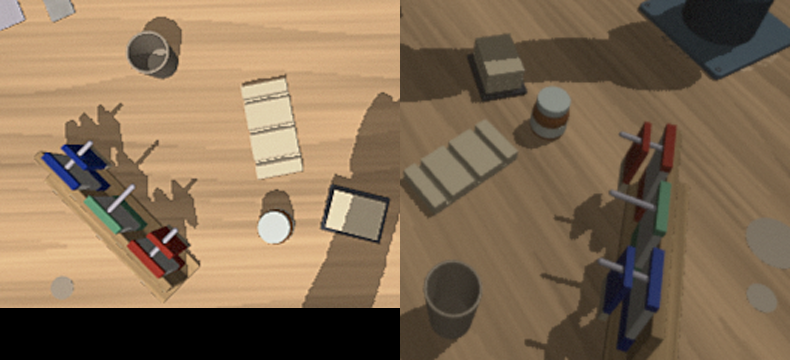

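The red and blue tiles hang upright on their own pegs. The four-bat pile is flush and centred on the stand, and no other bats are in sight. Handing in.

```bash
python3 -c "
from bench import r
print(r.close_job())"
```

```text
the job is handed in; nothing more can be done
None
```

The job is handed in (no verdict came back): the red and blue tiles hang on their own pegs (no green tile was there), all four bats are stacked flush and centred on the stand, and the pot, jar and bowl were left alone.

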